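# Clear down the clicking press after a run of straps

### The job

Clear the press: stack every green strap die on the wooden stand, two to a layer with a gap between them and each layer crosswise to the one below, starting across the two bearers (an odd one goes alone on top). Then take the maul and nudge the empty cutting pad back along the bed in small, gentle taps of a centimetre or so with the side of the maul's head, drawing it back each time and never using your fingers, until it is fully home against the hidden stop in the press throat, without ramming it. Finally stand the maul upright on its rubber mat; leave the bottle, last and tin alone.

Things in the scene. Friction and masses are not known exactly. Their poses are not given: they have to be found in the camera images.
- press: pale swing-arm clicking press, fixed. Origin at the bottom of the middle of its front edge, at table height; its y runs level to the back, x along the front edge, z up. Flat bed 270 mm wide, its top 40 mm above the table, with 10 mm high steel rails along both sides that guide the pad. From y = 280 mm back a casting 176 mm high covers the bed.
- press_mouth (a point): middle of the mouth of the 26 mm high throat under the casting (280 mm behind the front edge), into which the back end of the pad runs. Inside, out of sight, is a fixed steel stop with a sprung home-switch pin; where the stop is set differs from day to day.
- pad_front (a point): middle of the front edge face of the white plastic cutting pad (220 mm wide, 360 long, 16 thick, 1.1 kg, loose on the bed, top 56 mm above the table), half-way up, 48 mm above the table. Its y points along the pad to the back, the way to go. It has crept out over the bed's front edge, 35 to 100 mm short of the stop; even home it overhangs 15 to 45 mm. Sliding it takes 2 to 8 N.
- home_switch (a joint): travel of the brass home-switch pin in the hidden stop, m: 0 out (the pad does not reach it), 0.008 pushed right in (the pad's back edge is against the stop). Its spring takes at most 1.1 N and cannot push the pad back.
- die1_c (a point): strap die: a dark green welded strip-steel frame, open in the middle, 130 x 38 mm (long side along its x), 32 mm high, walls 3 mm, 0.2 kg, usable either way up; this point is its centre, half-way up (16 mm above its underside). Grip it across the 38 mm width. At the start it lies flat on the cutting pad, across it.
- die2_c (a point): strap die: a dark green welded strip-steel frame, open in the middle, 130 x 38 mm (long side along its x), 32 mm high, walls 3 mm, 0.2 kg, usable either way up; this point is its centre, half-way up (16 mm above its underside). Grip it across the 38 mm width. At the start it lies flat on the cutting pad, across it.
- die3_c (a point): strap die: a dark green welded strip-steel frame, open in the middle, 130 x 38 mm (long side along its x), 32 mm high, walls 3 mm, 0.2 kg, usable either way up; this point is its centre, half-way up (16 mm above its underside). Grip it across the 38 mm width. At the start it lies flat on the cutting pad, across it.
- die4_c (a point): strap die: a dark green welded strip-steel frame, open in the middle, 130 x 38 mm (long side along its x), 32 mm high, walls 3 mm, 0.2 kg, usable either way up; this point is its centre, half-way up (16 mm above its underside). Grip it across the 38 mm width. At the start it lies flat on the table; some runs are without it.
- die5_c (a point): strap die: a dark green welded strip-steel frame, open in the middle, 130 x 38 mm (long side along its x), 32 mm high, walls 3 mm, 0.2 kg, usable either way up; this point is its centre, half-way up (16 mm above its underside). Grip it across the 38 mm width. At the start it lies flat on the table; some runs are without it.
- die6_c (a point): strap die: a dark green welded strip-steel frame, open in the middle, 130 x 38 mm (long side along its x), 32 mm high, walls 3 mm, 0.2 kg, usable either way up; this point is its centre, half-way up (16 mm above its underside). Grip it across the 38 mm width. At the start it lies flat on the table; some runs are without it.
- stand: wooden die stand, fixed: 150 x 150 mm board, two 22 mm wide bearers on it along its y at x = -40 and +40 mm, tops 25 mm above the table. Origin: centre of the underside. The bottom pair of dies lies along its x, across both bearers, at y = -40 and +40 mm; the next pair on top along its y at x = -40 and +40 mm; the third as the first.
- place1 (a point): place of a die's centre in layer 1 of the stack (counted from the bottom) on the stand, where the die lies along the stand's x; 41 mm above the table. Axes as the stand.
- place2 (a point): place of a die's centre in layer 1 of the stack (counted from the bottom) on the stand, where the die lies along the stand's x; 41 mm above the table. Axes as the stand.
- place3 (a point): place of a die's centre in layer 2 of the stack (counted from the bottom) on the stand, where the die lies along the stand's y; 73 mm above the table. Axes as the stand.
- place4 (a point): place of a die's centre in layer 2 of the stack (counted from the bottom) on the stand, where the die lies along the stand's y; 73 mm above the table. Axes as the stand.
- place5 (a point): place of a die's centre in layer 3 of the stack (counted from the bottom) on the stand, where the die lies along the stand's x; 105 mm above the table. Axes as the stand.
- place6 (a point): place of a die's centre in layer 3 of the stack (counted from the bottom) on the stand, where the die lies along the stand's x; 105 mm above the table. Axes as the stand.
- maul_grip (a point): middle of the wooden handle (26 mm square, 65 mm long, upright, sides along this point's x and y) of the maul, which stands on its white plastic head (diameter 72 mm, height 50 mm); whole maul 115 mm high, 0.4 kg; this point is 83 mm above the underside. Strike with the round side of the head.
- mat_top (a point): centre of the top face of the black rubber mat, 120 x 120 mm, 6 mm thick, fixed, where the maul is kept standing on its head.
- dye_bottle: bystander: amber bottle, diameter 52 mm, 130 mm high; origin at the centre of its underside.
- last: bystander: yellow shoe last, 170 mm long; origin under its middle.
- rivet_tin: bystander: brass-coloured tin with a pale lid, diameter 70 mm, 50 mm high; origin at the centre of its underside.

How it is judged:
By the outcome, as a careful person would: the job done as asked, in the order asked, and still so for the second after the job is handed in, with the robot touching nothing.
Of die4, die5, die6 only 1 to 3 are there at a start; the rules pass over those that are not, and their reading is None.
At some moment in a run one of maul may be knocked a few centimetres aside while the robot is not near it.
Once in a run the grip may slacken for a moment while it holds something.
It also fails if it takes over 210 s, if anything falls off the work surface, if the arm or the gripper's body presses on something with over 40 N, if the wrist force passes 120 N, or if a joint passes its speed limit or range.

### The arm

A 7-joint arm with a two-finger parallel gripper is mounted at the origin on the work surface. World frame = base frame: x ahead of the robot, y to its left, z up, the work surface at z = 0. Lengths are in m, angles in rad, forces in N, time in s.
With the tool pointing down it reaches from about 0.425 to 0.875 m from the base axis. Payload 4.7 kg.
Tool frame: the origin (TCP) lies between the finger pads; the fingertips stand 8 mm ahead of it and the grasp point (between the pads) lies 11 mm behind it; z points along the fingers, y is the direction in which the jaws open and shut (so a half turn about z gives the same grasp; the last joint's range is limited). The gripper opens to 87 mm and grips with 3 to 60 N. Pads are 19 mm wide; open, the fingers measure 117 mm over their backs; the gripper's body (75 mm by 190 mm) begins 51 mm behind the grasp point.
Start: joints at [1.183, 0.321, -0.07, 1.45, 0.023, 1.371, -0.057], TCP at [0.254, -0.598, 0.199] pointing down, gripper open.
Joint ranges: [-2.86, 2.86], [-0.3, 2.09], [-1.38, 1.24], [0.06, 2.45], [-1.56, 4.7], [0.09, 2.05], [-2.69, 2.69]. Speed limits (rad/s): [2.57, 2.57, 3.14, 3.14, 3.14, 3.14, 3.14].

### API

Orientations are given as a rotation vector (axis times angle).
In Python, from bench import ctrl, optics, ticket gives the robot as it stands.
- The arm moves only by the tool play_rows, never from a script. Its argument "motion" is a list of rows, each a list of 5 numbers: the closure, from 0 (fully open) to 1 (shut), then the shift along the tool's x, y, z in cm, then the turn about the tool's z in rad. In form: [[jaw, tx, ty, tz, spin], ...]. A call has 1 to 20 rows; each row shifts and turns the commanded pose from where the row before left it, along the tool's axes as they then stand; what a row does not reach is not made up. A row lasts 1/8 s, in which the tool goes at most 62.5 mm and 10.7 degrees, less where a joint would pass 70% of its speed; a pose out of reach is approached as far as the arm can. A call is refused whole if a number of a shift passes 6.25 or a number of a turn 0.188, either way. A call with a gripper value outside its range is refused whole. The fingers move at their own pace and stop on an object; "force" is the grip in N (left out, the last holds). Time passes only in rows, so rows that do not move let the fingers close. It gives the time, the measured TCP pose, the force and the opening at its end, in the units of the state.
- ctrl.get_state(): the state, without advancing time (a new reading comes with each control period).
- optics.get_image(name): name is "scene" or "top" or "wrist"; returns the picture (420x560x3 uint8, red, green, blue); there is no depth.
- optics.calibration(name): a dict with "K" (3x3 intrinsics, pixels), "distortion" ([k1, k2, p1, p2, k3] as OpenCV has them; the pictures are not rectified), "pose" (4x4, takes a point from camera to world coordinates); the wrist camera has in their place "hand_eye" (4x4, takes a point from camera to tool coordinates, whose origin is the TCP and whose axes are the flange's). Camera axes: x right, y down, z forward; pixel columns grow to the right and rows downward; lengths in m; the calibration is good to about 2 mm. A picture is of the moment at which its call begins: read the wrist's pose just before it. calibration takes no time and is no camera call.
- ticket.close_job(): hands the job in, once; it reports no verdict.
The state is a dict: "time": time; "joint_positions": joint angles; "qd": joint speeds; "joint_torque": joint torques, N m; "position": TCP position; "tool_rot": TCP orientation; "ft_force": force on the tool from outside, world axes, zero at the start; "torque": the same for the moment, N m; "grip_width": opening from 0.0 (shut) to 1.0 (fully open).
Only numpy, scipy, OpenCV 4.12 (cv2) and the standard library are available. Lean on these libraries where they do the work, as an engineer would, in place of code of your own. Each camera call takes 0.05 s, during which the arm holds its last target.

## Working session

There is one attempt and no reset: what is moved stays moved. The work goes in short steps, Python scripts to look and compute and a tool call to move; the robot and the scene stay as the last step left them, time stands still between calls to the robot, and variables do not carry over. Pictures are saved under pics/ and viewed, and the job is handed in when it is done.

Besides the shell and the picture viewer there is one more tool, called after ">>>" as name(argument=value, ...) on one line, values as JSON. play_rows: Moves the arm, as the interface text tells. Its arguments: {"type":"object","properties":{"motion":{"type":"array"},"force":{"type":"number"}},"required":["motion"]}

```bash
mkdir -p pics; ls
python3 - <<'E'
from bench import ctrl, optics, ticket
import cv2,numpy as np
s=ctrl.get_state()
for k,v in s.items(): print(k,np.round(v,4))
for n in ["scene","top","wrist"]:
    im=optics.get_image(n); cv2.imwrite(f"pics/{n}0.png",im[:,:,::-1])
    c=optics.calibration(n)
    for k,v in c.items(): print(n,k,np.round(v,4).tolist())
E
```

```text
pics
time 0.0
joint_positions [ 1.1831  0.3218 -0.0701  1.4517  0.0226  1.3708 -0.0569]
qd [-0.0001 -0.0012 -0.0008 -0.0003  0.0001 -0.0014  0.0003]
joint_torque [-3.00000e-04 -4.91284e+01 -4.03600e-01 -3.12528e+01 -6.37000e-02
  4.37000e-02  2.00000e-04]
position [ 0.2539 -0.5977  0.1982]
tool_rot [-3.0765e+00 -6.2670e-01  7.0000e-04]
ft_force [-0.4605  0.5046 -0.6656]
torque [-0.0342  0.0122  0.0223]
grip_width 0.9997
scene K [[479.1108, 0.0, 275.3343], [0.0, 479.1108, 210.7601], [0.0, 0.0, 1.0]]
scene distortion [-0.0092, 0.0, 0.0, 0.0, 0.0]
scene pose [[0.8054, 0.4498, -0.3861, 1.1009], [0.5927, -0.6198, 0.5143, -0.5871], [-0.008, -0.6431, -0.7658, 1.1386], [0.0, 0.0, 0.0, 1.0]]
top K [[449.563, 0.0, 275.2691], [0.0, 449.563, 217.3719], [0.0, 0.0, 1.0]]
top distortion [0.0088, 0.0, 0.0, 0.0, 0.0]
top pose [[0.0192, -0.9916, 0.1278, 0.3867], [-0.9997, -0.0208, -0.0114, 0.1074], [0.014, -0.1275, -0.9917, 1.5072], [0.0, 0.0, 0.0, 1.0]]
wrist K [[316.6854, 0.0, 282.8421], [0.0, 316.6854, 206.6682], [0.0, 0.0, 1.0]]
wrist distortion [-0.0118, 0.0, 0.0, 0.0, 0.0]
wrist hand_eye [[0.0005, -0.959, -0.2833, 0.0782], [1.0, 0.0009, -0.0013, 0.0003], [0.0015, -0.2833, 0.959, -0.1845], [0.0, 0.0, 0.0, 1.0]]
```

View pics/scene0.png

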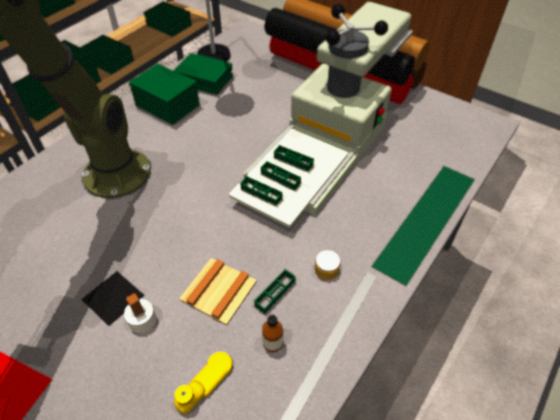

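View pics/top0.png

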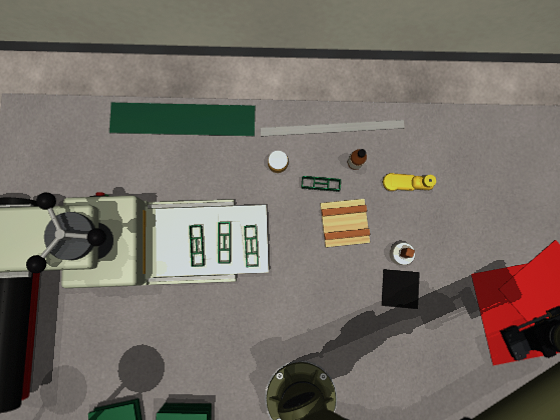

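View pics/wrist0.png

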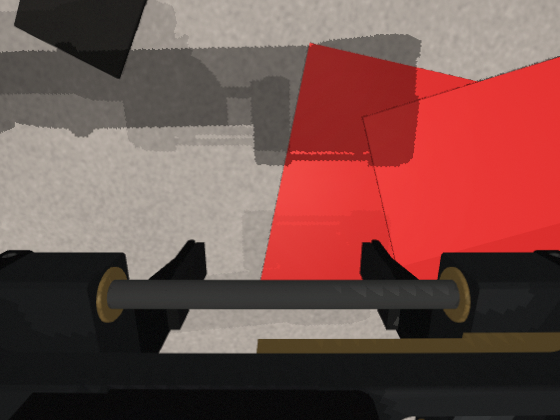

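```bash
cat > h.py <<'E'
from bench import ctrl, optics, ticket
import cv2,numpy as np
from scipy.spatial.transform import Rotation as R
def grab(n,fn=None):
    s=ctrl.get_state(); im=optics.get_image(n)
    if fn: cv2.imwrite(f"pics/{fn}.png",im[:,:,::-1])
    return im,s
def campose(n,s=None):
    c=optics.calibration(n)
    if n!="wrist": return c["K"],c["distortion"],np.array(c["pose"])
    T=np.eye(4);T[:3,:3]=R.from_rotvec(s["tool_rot"]).as_matrix();T[:3,3]=s["position"]
    return c["K"],c["distortion"],T@np.array(c["hand_eye"])
def rays(n,px,s=None):
    K,D,T=campose(n,s)
    u=cv2.undistortPoints(np.array(px,float).reshape(-1,1,2),np.array(K),np.array(D)).reshape(-1,2)
    d=np.c_[u,np.ones(len(u))]@T[:3,:3].T
    return T[:3,3],d
def onz(n,px,z,s=None):
    o,d=rays(n,px,s); t=(z-o[2])/d[:,2]; return o+d*t[:,None]
def proj(n,P,s=None):
    K,D,T=campose(n,s); Ti=np.linalg.inv(T)
    r=cv2.Rodrigues(Ti[:3,:3])[0]
    return cv2.projectPoints(np.array(P,float).reshape(-1,1,3),r,Ti[:3,3],np.array(K),np.array(D))[0].reshape(-1,2)
def blobs(mask,amin=30):
    cs,_=cv2.findContours(mask.astype(np.uint8),cv2.RETR_EXTERNAL,cv2.CHAIN_APPROX_NONE)
    return [c.reshape(-1,2) for c in cs if cv2.contourArea(c)>=amin]
def rect(P):
    (c,(w,h),a)=cv2.minAreaRect((P[:,:2]*1000).astype(np.float32))
    if w<h: w,h,a=h,w,a+90
    return np.round(c,1),round(w,1),round(h,1),round((a+90)%180-90,1)
def hsv(im): return cv2.cvtColor(im,cv2.COLOR_RGB2HSV)
E
cat > m1.py <<'E'
from h import *
im=cv2.imread("pics/top0.png")[:,:,::-1].copy(); H=hsv(im); h,s,v=[H[...,i].astype(int) for i in range(3)]
g=(h>60)&(h<95)&(s>110)&(v>25)&(v<130)
g[:140]=0
for b in blobs(cv2.morphologyEx(g.astype(np.uint8),cv2.MORPH_CLOSE,np.ones((5,5))),60):
    c=b.mean(0)
    if c[1]>300 :continue
    z=.032 if c[0]>280 else .088
    print("green",c.round(1),rect(onz("top",b,z)),"mid",rect(onz("top",b,z-.016)))
w=(h<22)&(s>60)&(v>90); w[:190]=0;w[260:]=0;w[:,:310]=0;w[:,380:]=0
for b in blobs(w,100): print("stand",b.mean(0),rect(onz("top",b,.018)))
br=(h<14)&(s>110)&(v>60)&(v<190); br[:190]=0;br[260:]=0;br[:,:310]=0;br[:,380:]=0
for b in blobs(br,60): print("bearer",b.mean(0),rect(onz("top",b,.025)))
m=(v<45); m[:265]=0;m[312:]=0;m[:,:378]=0;m[:,424:]=0
for b in blobs(m,300): print("mat",b.mean(0),rect(onz("top",b,.006)))
p=(s<25)&(v>215); p[:,:145]=0;p[:,280:]=0;p[:195]=0
for b in blobs(p,1000): print("pad",b.mean(0),rect(onz("top",b,.056)), onz("top",b,.056)[:,:2].min(0),onz("top",b,.056)[:,:2].max(0))
k=(s<25)&(v>200); k[:235]=0;k[275:]=0;k[:,:385]=0;k[:,425:]=0
for b in blobs(k,50): print("maulhead",b.mean(0),rect(onz("top",b,.05)))
hh=(h<18)&(s>80)&(v>40);hh[:235]=0;hh[275:]=0;hh[:,:385]=0;hh[:,425:]=0
for b in blobs(hh,10): print("handle",b.mean(0),rect(onz("top",b,.115)))
E
python3 m1.py
python3 - <<'E'
import cv2
im=cv2.imread("pics/top0.png")
cv2.imwrite("pics/z1.png",cv2.resize(im[140:320,130:290],None,fx=4,fy=3.3,interpolation=2)[:600])
cv2.imwrite("pics/z2.png",cv2.resize(im[170:320,290:440],None,fx=4,fy=4,interpolation=2))
E
```

```text
green [223.4 238.7] (array([488.2, 253. ]), 126.8, 34.8, 1.9) mid (array([489.3, 254.6]), 128.2, 35.2, 1.9)
green [321.  182.6] (array([697.6, -60.2]), 128.1, 41.2, 88.7) mid (array([701., -62.]), 129.5, 41.6, 88.7)
stand [343.91772152 234.15189873] (array([ 532.6, -147.4]), 154.0, 67.8, -82.3)
stand [344.92753623 214.30434783] (array([ 597.5, -140. ]), 153.3, 45.9, -83.4)
bearer [346.74226804 233.65979381] (array([ 528.3, -147.2]), 151.2, 22.5, -82.7)
bearer [343.75757576 209.95959596] (array([ 607.4, -137.6]), 151.0, 22.4, -82.9)
mat [400.18439716 288.73049645] (array([ 350.9, -328.1]), 121.9, 120.9, 86.0)
maulhead [402.74712644 252.83908046] (array([ 466.7, -327.3]), 64.8, 61.7, 1.1)
handle [407.07692308 253.02564103] (array([ 464.4, -319.1]), 38.6, 31.7, 72.6)
```

View pics/z1.png

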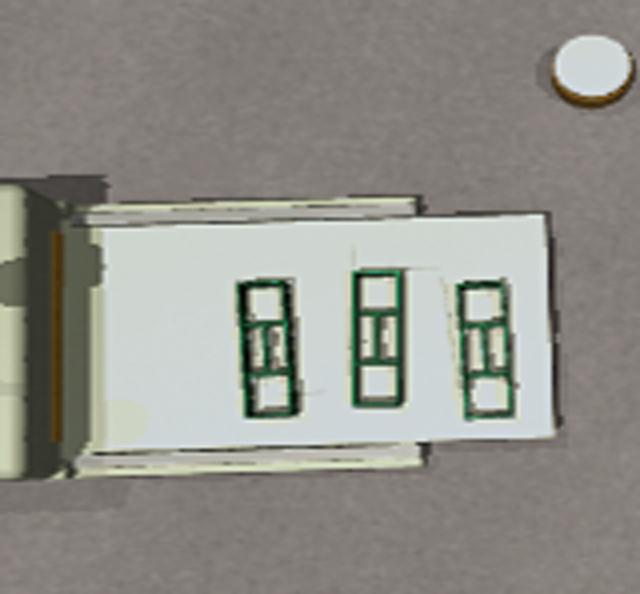

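View pics/z2.png

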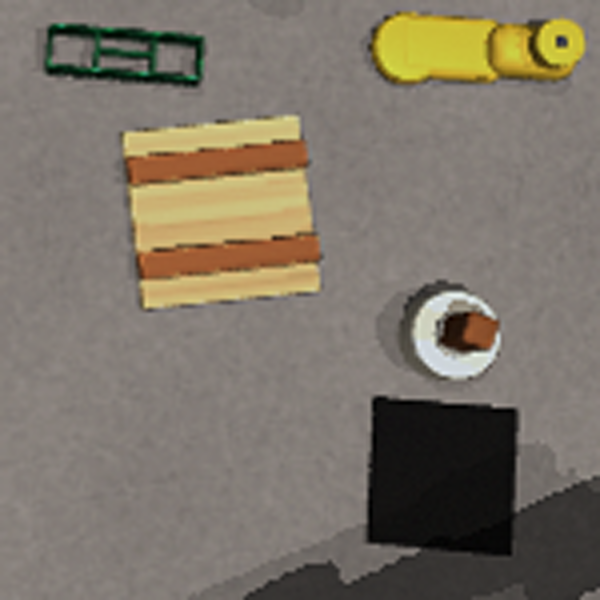

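```bash
cat > m2.py <<'E'
from h import *
import sys
def run(n,fn):
    im=cv2.imread(fn)[:,:,::-1].copy().astype(int); r,g,b=im[...,0],im[...,1],im[...,2]
    m=((g-r)>18)&(g<170)&(g>=b)
    m=cv2.morphologyEx(m.astype(np.uint8),cv2.MORPH_CLOSE,np.ones((3,3)))
    for bl in blobs(m,100):
        for z in (.088,.032):
            P=onz(n,bl,z); q=rect(P)
            if 100<q[1]<150 and q[2]<60: print(n,bl.mean(0).round(1),z,q)
run("top","pics/top0.png"); run("scene","pics/scene0.png")
im=cv2.imread("pics/top0.png")[:,:,::-1].copy(); H=hsv(im); h,s,v=[H[...,i].astype(int) for i in range(3)]
p=(s<40)&(v>195); p[:,:150]=0;p[:,280:]=0;p[:200]=0;p[285:]=0
for b in blobs(p,800):
    P=onz("top",b,.056);print("pad",rect(P))
    e=b[(b[:,0]>255)&(b[:,1]>215)&(b[:,1]<265)]; e=np.array([[e[e[:,1]==y][:,0].max(),y] for y in np.unique(e[:,1])]);E=onz("top",e+[.5,0],.056)
    print("front edge",np.polyfit(E[:,0],E[:,1],1), E[:,:2].mean(0))
E
python3 m2.py
```

```text
top [250.7 245.8] 0.088 (array([478.2, 167. ]), 130.4, 38.6, 4.8)
top [250.7 245.8] 0.032 (array([481.8, 169.3]), 135.5, 40.1, 4.8)
top [195.7 245.5] 0.088 (array([475.7, 339.9]), 130.7, 38.8, 5.7)
top [195.7 245.5] 0.032 (array([479.2, 349. ]), 135.8, 40.3, 5.7)
top [223.5 242. ] 0.088 (array([488.2, 253. ]), 126.8, 34.8, 1.9)
top [223.5 242. ] 0.032 (array([492.2, 258.7]), 131.8, 36.2, 1.9)
top [321.  182.6] 0.088 (array([685.6, -53.3]), 125.8, 37.1, 86.4)
top [321.  182.6] 0.032 (array([697.4, -59.6]), 130.8, 38.5, 86.4)
scene [274.6 289.9] 0.088 (array([723.2, -91.2]), 130.8, 42.5, 86.1)
scene [274.6 289.9] 0.032 (array([703.1, -64.8]), 137.8, 44.7, 86.1)
scene [260.8 189.5] 0.088 (array([485.2, 159.2]), 139.5, 52.7, 3.8)
scene [260.8 189.5] 0.032 (array([452.4, 198.9]), 146.9, 55.5, 3.8)
scene [280.5 174.4] 0.088 (array([495.7, 244.3]), 136.8, 53.7, 1.4)
scene [280.5 174.4] 0.032 (array([463.4, 288.7]), 144.1, 56.6, 1.4)
scene [293.7 157.1] 0.088 (array([484.1, 330.2]), 135.3, 55.7, 5.3)
scene [293.7 157.1] 0.032 (array([451.3, 379.1]), 142.6, 58.7, 5.3)
pad (array([492.8, 296.2]), 359.8, 223.1, -86.8)
front edge [0.05148791 0.09052961] [0.4995786  0.11625187]
```

```bash
cat > go.py <<'E'
# usage: go.py x y z yawdeg [x y z yaw ...]: tool-axis shifts (cm) & turns from present pose
from h import *
import sys
s=ctrl.get_state(); p=np.array(s["position"]); M=R.from_rotvec(s["tool_rot"]).as_matrix()
yaw=np.arctan2(M[1,0],M[0,0])
print("t",round(s["time"],2),"pos",p.round(4),"yaw",round(np.degrees(yaw),2),"tilt",np.round(M[:2,2],4),"j7",round(s["joint_positions"][6],2),"F",np.round(s["ft_force"],1),"w",round(s["grip_width"]*87,1))
a=list(map(float,sys.argv[1:]))
for i in range(0,len(a),4):
    q=np.array(a[i:i+3]); w=np.radians(a[i+3]); d=q-p
    t=np.array([np.cos(yaw)*d[0]+np.sin(yaw)*d[1], np.sin(yaw)*d[0]-np.cos(yaw)*d[1], -d[2]])*100
    sp=-(w-yaw)  # turn about tool z (down)
    sp=(sp+np.pi)%(2*np.pi)-np.pi
    print("shift cm (before turn)",t.round(2),"len",round(np.linalg.norm(t),1),"turn rad",round(sp,3))
    p=q; yaw=w
E
python3 go.py .254 -.598 .25 4.8 .5 -.2 .25 4.8 .478 .167 .20 4.8 .478 .167 .068 4.8
```

```text
t 0.15 pos [ 0.2539 -0.5978  0.1984] yaw 23.02 tilt [-0.0007  0.0013] j7 -0.06 F [ 0.3 -0.6 -0. ] w 87.1
shift cm (before turn) [-0.    0.02 -5.16] len 5.2 turn rad 0.318
shift cm (before turn) [ 27.84 -37.6   -0.  ] len 46.8 turn rad 0.0
shift cm (before turn) [  0.88 -36.76   5.  ] len 37.1 turn rad 0.0
shift cm (before turn) [ 0.   0.  13.2] len 13.2 turn rad 0.0
```

>>> play_rows(motion=[[0.3, 0, 0, -2.6, 0.159], [0.3, 0, 0, -2.6, 0.159], [0.3, 3.5, -4.7, 0, 0], [0.3, 3.5, -4.7, 0, 0], [0.3, 3.5, -4.7, 0, 0], [0.3, 3.5, -4.7, 0, 0], [0.3, 3.5, -4.7, 0, 0], [0.3, 3.5, -4.7, 0, 0], [0.3, 3.5, -4.7, 0, 0], [0.3, 3.3, -4.7, 0, 0], [0.3, 0.1, -5.3, 0.7, 0], [0.3, 0.1, -5.3, 0.7, 0], [0.3, 0.1, -5.3, 0.7, 0], [0.3, 0.1, -5.3, 0.7, 0], [0.3, 0.1, -5.3, 0.7, 0], [0.3, 0.1, -5.3, 0.7, 0], [0.3, 0.3, -5, 0.8, 0], [0.3, 0, 0, 0, 0], [0.3, 0, 0, 0, 0]], force=25)

```text
time: 2.52
position: [0.4779, 0.1664, 0.201]
tool_rot: [3.138, 0.131, -0.001]
ft_force: [-0.4, -0.2, -0.1]
grip_width: 0.702
```

```bash
python3 go.py .478 .167 .20 4.8; python3 -c "
from h import *
grab('wrist','w1');grab('top','t1')"
```

```text
t 2.52 pos [0.4779 0.1664 0.201 ] yaw 4.79 tilt [-0.0005 -0.0009] j7 -1.9 F [-0.4 -0.2 -0.1] w 61.1
shift cm (before turn) [ 0.02 -0.06  0.1 ] len 0.1 turn rad -0.0
```

View pics/w1.png

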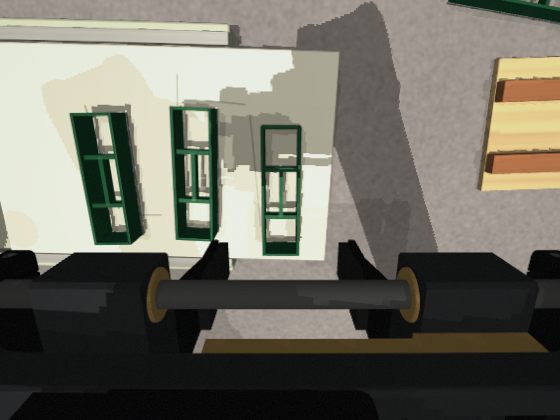

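```bash
cat > dw.py <<'E'
from h import *
import sys
def dies(im,n,s,zs,lo=120,hi=145):
    im=im.astype(int); r,g,b=im[...,0],im[...,1],im[...,2]
    m=((g-r)>14)&(g<175)&(g>=b-2)
    if n=="wrist": m[255:]=0
    m=cv2.morphologyEx(m.astype(np.uint8),cv2.MORPH_CLOSE,np.ones((3,3)))
    for bl in blobs(m,150):
        for z in zs:
            q=rect(onz(n,bl+0.,z,s))
            if lo<q[1]<hi and q[2]<75: print(n,bl.mean(0).round(0),z,q)
if __name__=="__main__":
    zs=[float(a) for a in sys.argv[2:]]
    im,s=grab(sys.argv[1],"last_"+sys.argv[1]); dies(im,sys.argv[1],s,zs)
E
python3 - <<'E'
from dw import *
im,s=grab("wrist"); dies(im,"wrist",s,[.088,.056],100,160)
E
```

```text
wrist [279. 190.] 0.088 (array([481.2, 169.4]), 127.4, 37.7, 4.7)
wrist [279. 190.] 0.056 (array([473.1, 169.1]), 141.1, 41.8, 4.7)
wrist [105. 176.] 0.088 (array([478.3, 335.4]), 129.3, 50.7, 5.3)
wrist [105. 176.] 0.056 (array([469.9, 353. ]), 143.2, 56.2, 5.3)
wrist [193. 173.] 0.088 (array([489.7, 252.2]), 129.5, 42.7, 1.9)
wrist [193. 173.] 0.056 (array([482.6, 260.9]), 143.4, 47.2, 1.9)
wrist [507.   6.] 0.056 (array([671. , -24.6]), 109.2, 15.6, 86.7)
```

>>> play_rows(motion=[[0.3, 0.17, -0.18, 5, 0], [0.3, 0, 0, 4, 0], [0.3, 0, 0, 2.5, 0], [0.3, 0, 0, 1, 0], [0.3, 0, 0, 0.8, 0], [0.3, 0, 0, 0, 0], [1, 0, 0, 0, 0], [1, 0, 0, 0, 0], [1, 0, 0, 0, 0], [1, 0, 0, 0, 0], [1, 0, 0, 0, 0]], force=25)

```text
time: 4.05
position: [0.4794, 0.169, 0.0682]
tool_rot: [3.139, 0.132, 0.0]
ft_force: [-0.9, 0.5, -0.4]
grip_width: 0.219
```

```bash
python3 go.py .48 .168 .20 4.8
```

```text
t 4.05 pos [0.4794 0.169  0.0682] yaw 4.8 tilt [ 0.     -0.0001] j7 -2.0 F [-0.9  0.5 -0.4] w 19.0
shift cm (before turn) [  0.05   0.11 -13.18] len 13.2 turn rad 0.0
```

```bash
python3 -c "
from h import *
im,s=grab('wrist','w2');grab('scene','s2');print(s['grip_width'])"
```

```text
0.21850478136452284
```

View pics/w2.png

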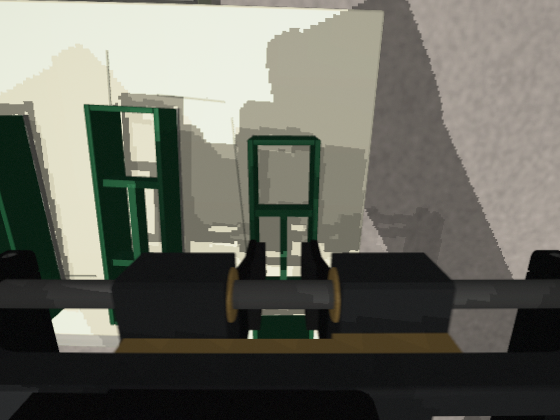

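View pics/s2.png

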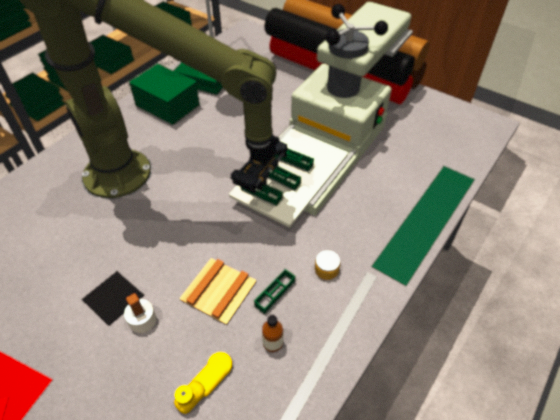

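Run:
```python
from h import *
s=ctrl.get_state(); M=R.from_rotvec(s["tool_rot"]).as_matrix(); p=np.array(s["position"])
for y in (9.5,19,30):
  for z in (-11,8):
    print(y,z,proj("wrist",[p+M@np.array([x,sg*y,z])*1e-3 for x in (9.5,) for sg in (-1,1)],s).round(0).tolist())
im=cv2.imread("pics/w2.png"); cv2.imwrite("pics/w2z.png",cv2.resize(im[130:350,200:370],None,fx=3.5,fy=2.7,interpolation=2))
```

```text
9.5 -11 [[267.0, 235.0], [299.0, 235.0]]
9.5 8 [[268.0, 224.0], [298.0, 224.0]]
19 -11 [[251.0, 235.0], [315.0, 235.0]]
19 8 [[254.0, 224.0], [312.0, 224.0]]
30 -11 [[232.0, 235.0], [334.0, 235.0]]
30 8 [[236.0, 224.0], [330.0, 224.0]]
```

View pics/w2z.png

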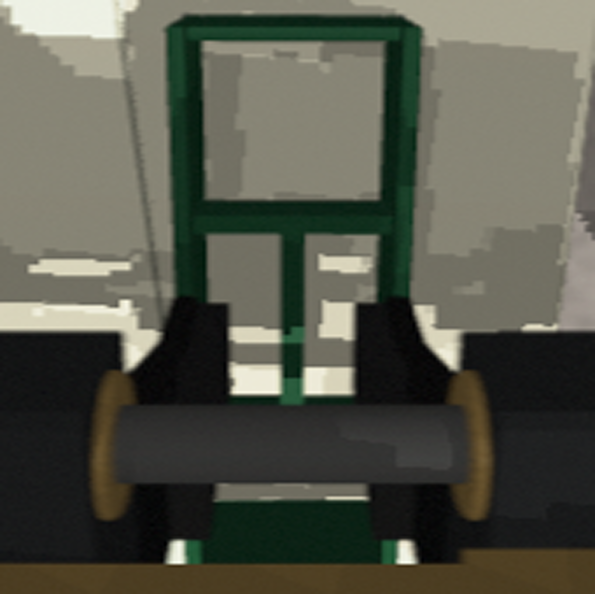

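>>> play_rows(motion=[[1, 0, 0, 0, 0], [1, 0, 0, -1, 0], [1, 0, 0, -1.5, 0], [1, 0, 0, -1.5, 0], [1, 0, 0, 0, 0]], force=25)

```text
time: 4.78
position: [0.4808, 0.1695, 0.1102]
tool_rot: [-3.139, -0.131, -0.006]
ft_force: [-0.3, -0.3, 0.1]
grip_width: 0.005
```

```bash
python3 -c "
from h import *
im,s=grab('wrist','w3');im2,_=grab('scene','s3');cv2.imwrite('pics/s3z.png',cv2.resize(im2[100:250,200:360,::-1],None,fx=4,fy=4,interpolation=2))
cv2.imwrite('pics/w3z.png',cv2.resize(im[130:350,200:370,::-1],None,fx=3.5,fy=2.7,interpolation=2))"; python3 go.py
```

```text
t 4.88 pos [0.4796 0.169  0.1085] yaw 4.79 tilt [ 0.0006 -0.0003] j7 -1.96 F [-0.5 -0.1 -0.2] w 0.4
```

View pics/w3z.png

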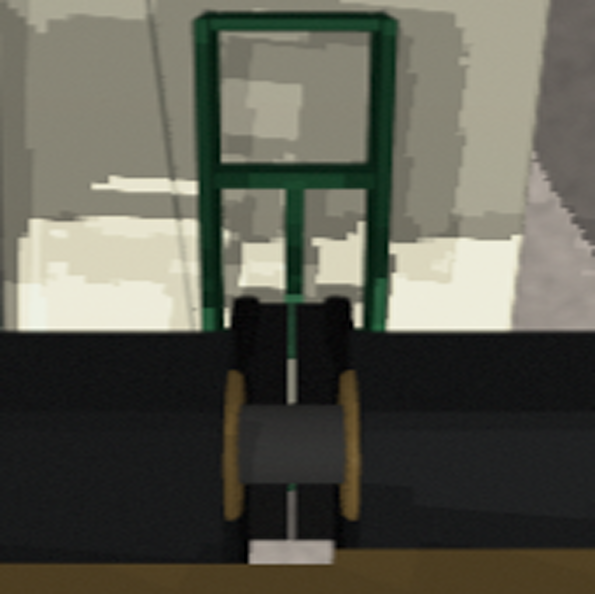

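View pics/s3z.png

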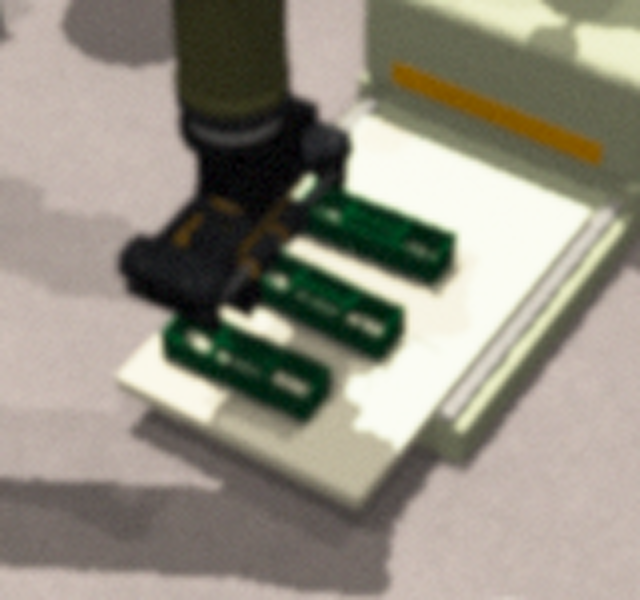

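Run:
```python
from h import *
from dw import dies
s=ctrl.get_state()
im=cv2.imread("pics/w3.png")[:,:,::-1]
a=np.radians(4.8);c=np.array([.4795,.1683]);u=np.array([np.cos(a),np.sin(a)]);v=np.array([-u[1],u[0]])
for z in (.056,.072,.088): print(z,proj("wrist",[np.r_[c+u*.065+v*e*.019,z] for e in(-1,1)],s).round(0).tolist(), proj("scene",[np.r_[c+u*.065*f+v*e*.019,z] for f in (-1,1) for e in(-1,1)]).round(0).tolist())
im2,s2=grab("top","t4"); dies(im2,"top",s2,[.088],100,160)
im2,s2=grab("scene"); dies(im2,"scene",s2,[.072],100,160)
print(proj("scene",[s["position"]]))
```

```text
0.056 [[310.0, 132.0], [258.0, 132.0]] [[240.0, 190.0], [247.0, 182.0], [276.0, 206.0], [282.0, 198.0]]
0.072 [[312.0, 134.0], [256.0, 134.0]] [[239.0, 186.0], [246.0, 178.0], [276.0, 203.0], [282.0, 195.0]]
0.088 [[314.0, 135.0], [254.0, 135.0]] [[239.0, 182.0], [246.0, 175.0], [276.0, 199.0], [282.0, 191.0]]
top [116. 412.] 0.088 (array([-20.5, 561.9]), 155.3, 54.3, -89.3)
top [196. 246.] 0.088 (array([475.7, 339.8]), 130.7, 38.9, 5.7)
top [321. 183.] 0.088 (array([684.7, -53. ]), 125.9, 40.3, 87.5)
scene [274. 290.] 0.072 (array([717.7, -84. ]), 134.5, 45.0, 86.3)
scene [260. 190.] 0.072 (array([477.5, 169.3]), 141.2, 54.6, 4.6)
scene [282. 175.] 0.072 (array([494.1, 256.7]), 128.7, 56.3, 0.6)
scene [294. 157.] 0.072 (array([475.3, 343.6]), 141.0, 58.7, 4.8)
[[260.43318584 181.80324147]]
```

Run:
```python
from h import *
s=ctrl.get_state(); M=R.from_rotvec(s["tool_rot"]).as_matrix(); p=np.array(s["position"])
for z in (-70,-50,-30,-11,0,8):
    print(z,proj("wrist",[p+M@np.array([x,15,z])*1e-3 for x in (-10,0,10)],s).round(0).tolist())
print(optics.calibration("wrist")["hand_eye"])
```

```text
-70 [[318.0, 329.0], [319.0, 309.0], [320.0, 287.0]]
-50 [[314.0, 302.0], [314.0, 284.0], [315.0, 265.0]]
-30 [[310.0, 281.0], [311.0, 265.0], [311.0, 248.0]]
-11 [[308.0, 265.0], [308.0, 250.0], [309.0, 234.0]]
0 [[306.0, 257.0], [307.0, 243.0], [307.0, 228.0]]
8 [[306.0, 252.0], [306.0, 238.0], [306.0, 224.0]]
[[ 5.22859006e-04 -9.58905379e-01 -2.83725574e-01  7.82589865e-02]
 [ 9.99998931e-01  8.88779320e-04 -1.16096980e-03  1.39690306e-04]
 [ 1.36542961e-03 -2.83724664e-01  9.58904818e-01 -1.84527669e-01]
 [ 0.00000000e+00  0.00000000e+00  0.00000000e+00  1.00000000e+00]]
```

View pics/w3.png

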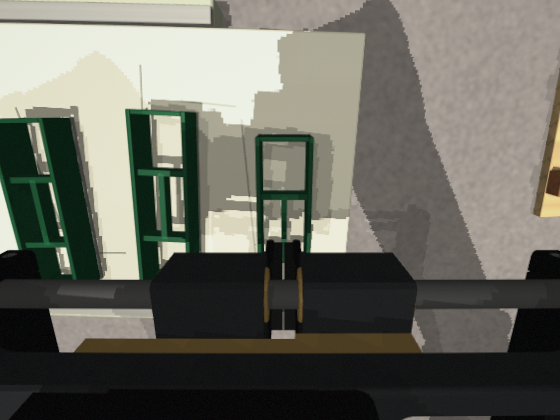

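>>> play_rows(motion=[[0.3, 0, 0, 0, 0], [0.3, 0, 0, 0, 0], [0.3, 0, 0, 0, 0], [0.3, 0, 0, 0, 0], [0.3, 0, 0, 0, 0], [0.3, 0, 0, 0, 0], [0.3, 0, 0, 2, 0], [0.3, 0, 0, 2, 0], [0.3, 0, 0, 0.3, 0], [0.3, 0, 0, 0.3, 0], [0.3, 0, 0, 0, 0]], force=25)

```text
time: 6.35
position: [0.4798, 0.1692, 0.0627]
tool_rot: [-3.139, -0.132, -0.001]
ft_force: [0.5, -1.0, -0.3]
grip_width: 0.698
```

```bash
python3 -c "
from h import *
im,s=grab('wrist','w4')
cv2.imwrite('pics/w4z.png',cv2.resize(im[130:350,180:390,::-1],None,fx=3.5,fy=2.7,interpolation=2))"; python3 go.py
```

```text
t 6.4 pos [0.4799 0.1692 0.0628] yaw 4.8 tilt [0.001  0.0001] j7 -2.0 F [ 0.2  0.6 -0. ] w 61.0
```

View pics/w4z.png

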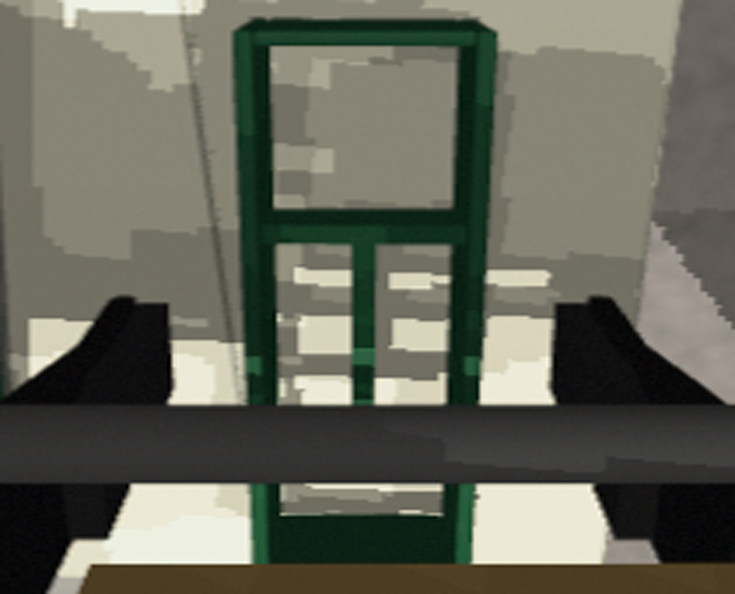

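>>> play_rows(motion=[[0.3, 0, 0, 0.3, 0], [0.3, 0, 0, 0.3, 0], [0.3, 0, 0, 0.3, 0], [0.3, 0, 0, 0, 0]])

```text
time: 6.9
position: [0.4792, 0.169, 0.0529]
tool_rot: [3.139, 0.132, -0.001]
ft_force: [1.1, -0.4, -0.5]
grip_width: 0.695
```

```bash
python3 go.py
```

```text
t 6.9 pos [0.4792 0.169  0.0529] yaw 4.81 tilt [-0.0007 -0.0002] j7 -2.01 F [ 1.1 -0.4 -0.5] w 60.4
```

>>> play_rows(motion=[[0.3, 0, 0, 0.25, 0], [0.3, 0, 0, 0.25, 0], [0.3, 0, 0, 0, 0], [1, 0, 0, 0, 0], [1, 0, 0, 0, 0], [1, 0, 0, 0, 0], [1, 0, 0, 0, 0], [1, 0, 0, 0, 0], [1, 0, 0, 0, 0], [1, 0, 0, 0, 0]], force=25)

```text
time: 8.15
position: [0.4795, 0.1691, 0.0483]
tool_rot: [3.139, 0.131, 0.0]
ft_force: [0.1, 0.3, 0.3]
grip_width: 0.432
```

```bash
python3 go.py;python3 -c "
from h import *
im,s=grab('wrist','w5')
cv2.imwrite('pics/w5z.png',cv2.resize(im[130:350,180:390,::-1],None,fx=3.5,fy=2.7,interpolation=2))"
```

```text
t 8.15 pos [0.4795 0.1691 0.0483] yaw 4.8 tilt [ 0.0001 -0.0001] j7 -2.02 F [0.1 0.3 0.3] w 37.6
```

View pics/w5z.png

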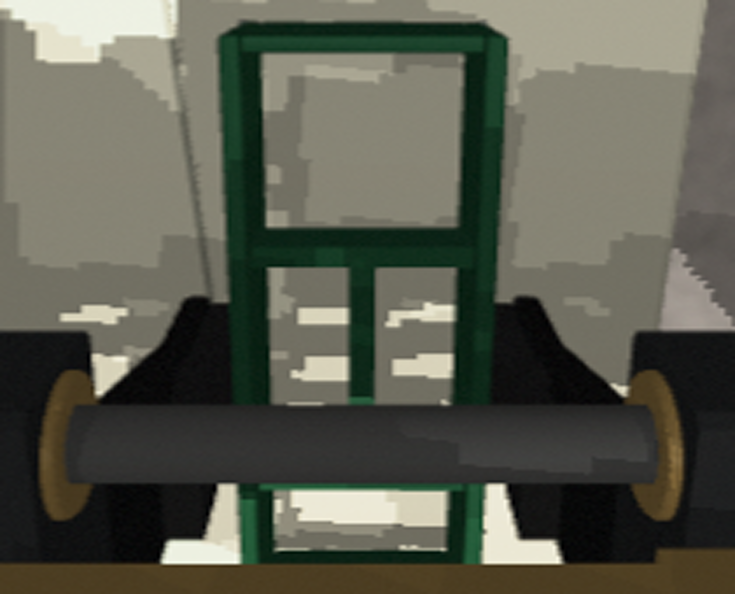

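```bash
python3 go.py .4795 .169 .19 4.8 .568 -.1 .19 7.2
```

```text
t 8.2 pos [0.4795 0.1691 0.0483] yaw 4.8 tilt [ 0.     -0.0001] j7 -2.02 F [ 0.6 -0.1  0.8] w 38.1
shift cm (before turn) [ 0.000e+00  1.000e-02 -1.417e+01] len 14.2 turn rad 0.0
shift cm (before turn) [ 6.57 27.55 -0.  ] len 28.3 turn rad -0.042
```

>>> play_rows(motion=[[1, 0, 0, -1, 0], [1, 0, 0, -3, 0], [1, 0, 0, -5, 0], [1, 0, 0, -5.2, 0], [1, 1, 4.5, 0, 0], [1, 1.1, 4.6, 0, 0], [1, 1.1, 4.6, 0, 0], [1, 1.1, 4.6, 0, 0], [1, 1.1, 4.6, 0, 0], [1, 1.2, 4.6, 0, -0.042], [1, 0, 0, 0, 0], [1, 0, 0, 0, 0]], force=25)

```text
time: 9.7
position: [0.5679, -0.0985, 0.1901]
tool_rot: [-3.134, -0.198, 0.001]
ft_force: [0.2, 0.8, -1.2]
grip_width: 0.434
```

```bash
python3 go.py;python3 -c "
from h import *
im,s=grab('wrist','w6');grab('top','t6')"
```

```text
t 9.7 pos [ 0.5679 -0.0985  0.1901] yaw 7.22 tilt [-0.0007  0.0013] j7 -1.4 F [ 0.2  0.8 -1.2] w 37.7
```

View pics/w6.png

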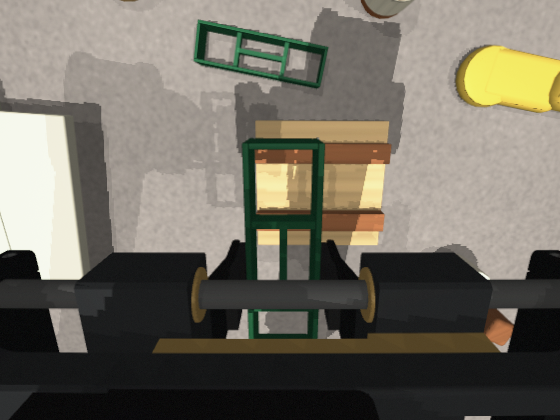

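```bash
cat > m6.py <<'E'
from h import *
from dw import dies
import sys
fn=sys.argv[1]
im=cv2.imread(f"pics/{fn}.png")[:,:,::-1].copy(); s=ctrl.get_state()
H=hsv(im); h,sa,v=[H[...,i].astype(int) for i in range(3)]
br=(h<11)&(sa>120)&(v>60)&(v<200); br[240:]=0
for b in blobs(br,60):
    P=onz("wrist",b,.025,s); print("bearer",b.min(0),b.max(0),rect(P))
st=(h<25)&(sa>70)&(v>60); st[250:]=0
for b in blobs(st,2000): print("stand",b.min(0),b.max(0),rect(onz("wrist",b,.02,s)))
dies(im,"wrist",s,[.032,.016],100,160)
E
python3 m6.py w6
python3 - <<'E'
from h import *
s=ctrl.get_state()
P=onz("wrist",[[247,141.],[320,141]],s["position"][2]+.0397,s); print(P, np.array(s["position"]))
M=R.from_rotvec(s["tool_rot"]).as_matrix(); print(((P-s["position"])@M*1000).round(1))
E
```

```text
stand [255 149] [312 214] (array([570.1, -97.4]), 75.9, 64.0, 7.2)
stand [255 120] [391 244] (array([ 572.3, -141.4]), 150.4, 144.7, -82.9)
wrist [259.  54.] 0.032 (array([698.1, -57.4]), 129.4, 39.8, 86.5)
wrist [259.  54.] 0.016 (array([700.5, -56. ]), 135.4, 41.7, 86.5)
[[ 0.63162456 -0.07311414  0.23013843]
 [ 0.63584068 -0.10566562  0.23013843]] [ 0.56804058 -0.09757046  0.19043843]
[[ 66.2 -16.2 -39.7]
 [ 66.2  16.7 -39.7]]
```

Run:
```python
from h import *
s=ctrl.get_state(); im=cv2.imread("pics/w6.png")[:,:,::-1].astype(int)
for x in (335,350,365):
    c=im[115:250,x]; print(x,[ (115+i,*c[i]) for i in range(0,135) if i and abs(c[i]-c[i-1]).max()>35])
print(onz("wrist",[[350,143.5],[350,163],[350,212],[350,231]],.025,s))
```

```text
335 [(121, np.int64(166), np.int64(140), np.int64(100)), (143, np.int64(87), np.int64(62), np.int64(40)), (144, np.int64(123), np.int64(79), np.int64(52)), (164, np.int64(157), np.int64(130), np.int64(89)), (244, np.int64(82), np.int64(70), np.int64(49)), (245, np.int64(39), np.int64(35), np.int64(31))]
350 [(121, np.int64(164), np.int64(138), np.int64(98)), (143, np.int64(90), np.int64(67), np.int64(45)), (164, np.int64(154), np.int64(128), np.int64(89)), (231, np.int64(131), np.int64(104), np.int64(72)), (242, np.int64(219), np.int64(186), np.int64(128)), (245, np.int64(182), np.int64(169), np.int64(152))]
365 [(121, np.int64(162), np.int64(137), np.int64(97)), (143, np.int64(91), np.int64(68), np.int64(45)), (164, np.int64(170), np.int64(142), np.int64(99)), (208, np.int64(147), np.int64(123), np.int64(86)), (214, np.int64(165), np.int64(107), np.int64(68)), (231, np.int64(221), np.int64(178), np.int64(122)), (245, np.int64(190), np.int64(176), np.int64(157))]
[[ 0.62348536 -0.16375578  0.025     ]
 [ 0.60253883 -0.1677384   0.025     ]
 [ 0.54656783 -0.17841171  0.025     ]
 [ 0.5234581  -0.18283089  0.025     ]]
```

```bash
python3 go.py .573 -.1818 .19 7.2 .573 -.1818 .018 7.2
```

```text
t 9.8 pos [ 0.568  -0.0976  0.1904] yaw 7.34 tilt [-0.      0.0005] j7 -1.4 F [ 1.2 -0.5 -1.4] w 37.3
shift cm (before turn) [-0.58  8.42  0.04] len 8.4 turn rad 0.002
shift cm (before turn) [ 0.   0.  17.2] len 17.2 turn rad 0.0
```

>>> play_rows(motion=[[1, -0.3, 4.2, 0, 0], [1, -0.3, 4.2, 0, 0], [1, 0, 0, 5, 0], [1, 0, 0, 5, 0], [1, 0, 0, 4, 0], [1, 0, 0, 1.5, 0], [1, 0, 0, 0.8, 0], [1, 0, 0, 0.5, 0], [1, 0, 0, 0, 0]])

```text
time: 10.92
position: [0.5736, -0.1837, 0.0233]
tool_rot: [3.135, 0.198, 0.002]
ft_force: [-0.0, -0.3, -2.2]
grip_width: 0.436
```

```bash
python3 go.py .573 -.1818 .018 7.2;python3 -c "
from h import *
im,s=grab('wrist','w7')"
```

```text
t 10.93 pos [ 0.5736 -0.1837  0.0233] yaw 7.21 tilt [ 0.0015 -0.0007] j7 -1.33 F [-0.  -0.3 -2.2] w 38.0
shift cm (before turn) [-0.03 -0.19  0.53] len 0.6 turn rad 0.0
```

View pics/w7.png

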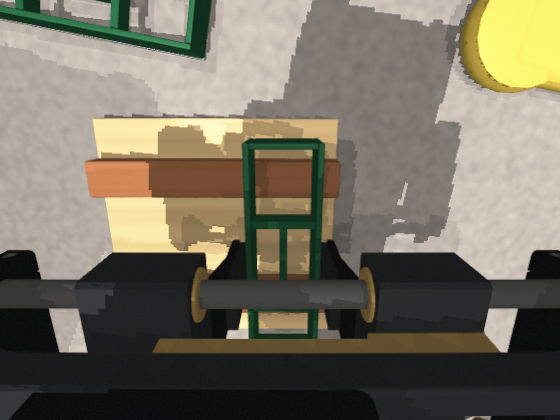

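>>> play_rows(motion=[[1, 0, -0.15, 0.25, 0], [1, 0, 0, 0.2, 0], [1, 0, 0, 0, 0], [1, 0, 0, 0, 0]])

```text
time: 11.48
position: [0.5726, -0.1821, 0.0177]
tool_rot: [3.135, 0.197, 0.0]
ft_force: [0.1, -0.2, -2.4]
grip_width: 0.431
```

```bash
python3 go.py .573 -.1818 .018 7.2
```

```text
t 11.47 pos [ 0.5726 -0.1821  0.0177] yaw 7.2 tilt [ 0.     -0.0001] j7 -1.33 F [ 0.1 -0.2 -2.4] w 37.5
shift cm (before turn) [ 0.04 -0.03 -0.03] len 0.1 turn rad 0.0
```

>>> play_rows(motion=[[1, 0, 0, 0.08, 0], [1, 0, 0, 0, 0], [0.35, 0, 0, 0, 0], [0.35, 0, 0, 0, 0], [0.35, 0, 0, 0, 0], [0.35, 0, 0, -1.5, 0], [0.35, 0, 0, -4, 0], [0.35, 0, 0, -6, 0], [0.35, 0, 0, -6, 0], [0.35, 0, 0, 0, 0]])

```text
time: 12.72
position: [0.5765, -0.1826, 0.1995]
tool_rot: [3.13, 0.198, 0.018]
ft_force: [-0.3, 0.1, -0.1]
grip_width: 0.649
```

```bash
python3 go.py .480 .253 .19 1.9  .490 .253 .19 1.9 ;python3 -c "
from h import *
im,s=grab('wrist','w8')"; python3 dw.py wrist .057; python3 dw.py top .057 .088
```

```text
t 12.72 pos [ 0.5765 -0.1826  0.1995] yaw 7.23 tilt [ 0.0117 -0.0044] j7 -1.27 F [-0.3  0.1 -0.1] w 56.4
shift cm (before turn) [ -4.09 -44.42   0.95] len 44.6 turn rad 0.093
shift cm (before turn) [ 1.    0.03 -0.  ] len 1.0 turn rad 0.0
wrist [282. 189.] 0.057 (array([ 573.2, -181.7]), 128.4, 36.8, 7.1)
wrist [178.  52.] 0.057 (array([694.4, -69.1]), 123.4, 36.1, 86.5)
top [196. 246.] 0.057 (array([477.7, 344.8]), 133.5, 39.8, 5.6)
top [196. 246.] 0.088 (array([475.7, 339.7]), 130.6, 39.0, 5.6)
top [224. 242.] 0.057 (array([490.4, 256.2]), 129.6, 35.6, 1.9)
top [224. 242.] 0.088 (array([488.2, 253. ]), 126.8, 34.8, 1.9)
top [321. 183.] 0.057 (array([691.2, -56.6]), 128.7, 41.2, 87.5)
top [321. 183.] 0.088 (array([684.7, -53. ]), 125.9, 40.3, 87.5)
```

View pics/w8.png

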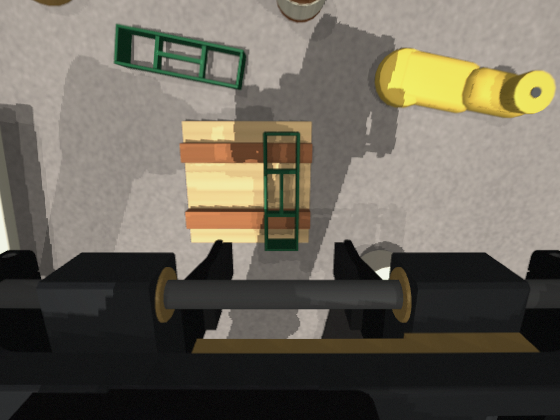

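>>> play_rows(motion=[[0.35, -0.3, -4.4, 0, 0], [0.35, -0.4, -5.7, 0, 0], [0.35, -0.4, -5.7, 0, 0], [0.35, -0.4, -5.7, 0, 0], [0.35, -0.4, -5.7, 0, 0], [0.35, -0.4, -5.7, 0, 0], [0.35, -0.3, -5.7, 0, 0], [0.35, -0.3, -5.6, 0, 0.093], [0.35, 0, 0, 0, 0], [0.35, 0, 0, 0, 0]])

```text
time: 14.12
position: [0.4878, 0.2519, 0.1904]
tool_rot: [3.14, 0.053, -0.004]
ft_force: [-0.0, -1.9, -0.5]
grip_width: 0.65
```

```bash
python3 go.py .489 .2527 .19 1.9  .489 .2527 .048 1.9; python3 dw.py wrist .088
```

```text
t 14.12 pos [0.4878 0.2519 0.1904] yaw 1.92 tilt [-0.0025 -0.0016] j7 -2.17 F [-0.  -1.9 -0.5] w 56.5
shift cm (before turn) [ 0.13 -0.08  0.04] len 0.2 turn rad 0.0
shift cm (before turn) [ 0.   0.  14.2] len 14.2 turn rad 0.0
wrist [280. 189.] 0.088 (array([493.3, 255.1]), 122.9, 37.3, 2.0)
```

>>> play_rows(motion=[[0.35, 0.15, -0.2, 5, 0], [0.35, 0, 0, 5, 0], [0.35, 0, 0, 3, 0], [0.35, 0, 0, 0.8, 0], [0.35, 0, 0, 0.4, 0], [0.35, 0, 0, 0, 0], [0.35, 0, 0, 0, 0], [1, 0, 0, 0, 0], [1, 0, 0, 0, 0], [1, 0, 0, 0, 0], [1, 0, 0, 0, 0], [1, 0, 0, 0, 0]])

```text
time: 15.68
position: [0.4899, 0.2549, 0.0501]
tool_rot: [3.141, 0.052, 0.0]
ft_force: [-0.9, -0.4, 2.3]
grip_width: 0.433
```

```bash
python3 go.py .564 -.1023 .19 7.2
```

```text
t 15.68 pos [0.4899 0.2549 0.0501] yaw 1.88 tilt [ 0.0002 -0.0001] j7 -2.27 F [-0.9 -0.4  2.3] w 37.7
shift cm (before turn) [  6.23  35.95 -13.99] len 39.1 turn rad -0.093
```

>>> play_rows(motion=[[1, 0, 0, -1, 0], [1, 0, 0, -3, 0], [1, 0, 0, -5, 0], [1, 0, 0, -5.2, 0], [1, 0.8, 4.7, 0, 0], [1, 0.9, 5.2, 0, 0], [1, 0.9, 5.2, 0, 0], [1, 0.9, 5.2, 0, 0], [1, 0.9, 5.2, 0, 0], [1, 0.9, 5.2, 0, 0], [1, 0.9, 5.2, 0, -0.093], [1, 0, 0, 0, 0], [1, 0, 0, 0, 0], [1, 0, 0, 0, 0]])

```text
time: 17.42
position: [0.5635, -0.0999, 0.1921]
tool_rot: [-3.135, -0.201, -0.0]
ft_force: [-0.5, 0.1, -1.8]
grip_width: 0.431
```

```bash
python3 go.py .564 -.1023 .19 7.2 .564 -.1023 .020 7.2;python3 - <<'E'
from h import *
im,s=grab('wrist','w9')
print(((onz("wrist",[[247,141.],[320,141]],s["position"][2]+.038,s)-s["position"])@R.from_rotvec(s["tool_rot"]).as_matrix()*1000).round(1))
E
```

```text
t 17.43 pos [ 0.5635 -0.0999  0.1921] yaw 7.36 tilt [-0.      0.0004] j7 -1.4 F [-0.5  0.1 -1.8] w 37.5
shift cm (before turn) [0.02 0.24 0.21] len 0.3 turn rad 0.003
shift cm (before turn) [ 0.  0. 17.] len 17.0 turn rad 0.0
[[ 66.  -16.3 -38. ]
 [ 66.1  16.9 -38. ]]
```

View pics/w9.png

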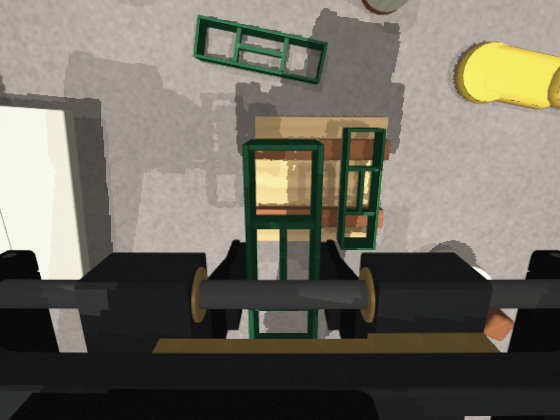

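>>> play_rows(motion=[[1, -0.05, 0.2, 5, 0], [1, 0, 0, 5, 0], [1, 0, 0, 4, 0], [1, 0, 0, 1.7, 0], [1, 0, 0, 0.8, 0], [1, 0, 0, 0.5, 0], [1, 0, 0, 0, 0], [1, 0, 0, 0, 0]])

```text
time: 18.48
position: [0.5642, -0.1042, 0.023]
tool_rot: [3.135, 0.197, 0.003]
ft_force: [0.0, -0.1, -1.4]
grip_width: 0.434
```

```bash
python3 go.py .563 -.1023 .0195 7.2
```

```text
t 18.48 pos [ 0.5642 -0.1042  0.023 ] yaw 7.2 tilt [ 0.0018 -0.0007] j7 -1.47 F [ 0.  -0.1 -1.4] w 37.8
shift cm (before turn) [-0.09 -0.2   0.35] len 0.4 turn rad 0.0
```

>>> play_rows(motion=[[1, 0, -0.15, 0.2, 0], [1, 0, 0, 0, 0], [1, 0, 0, 0, 0]])

```text
time: 18.85
position: [0.5631, -0.1024, 0.02]
tool_rot: [3.135, 0.197, 0.0]
ft_force: [-0.2, -0.3, -1.4]
grip_width: 0.431
```

```bash
python3 go.py .563 -.1023 .0195 7.2
```

```text
t 18.85 pos [ 0.5631 -0.1024  0.02  ] yaw 7.21 tilt [ 0.     -0.0001] j7 -1.47 F [-0.2 -0.3 -1.4] w 37.5
shift cm (before turn) [-0.01 -0.02  0.05] len 0.1 turn rad 0.0
```

>>> play_rows(motion=[[1, 0, 0, 0.1, 0], [1, 0, 0, 0.05, 0], [0.35, 0, 0, 0, 0], [0.35, 0, 0, 0, 0], [0.35, 0, 0, 0, 0], [0.35, 0, 0, -1.5, 0], [0.35, 0, 0, -4, 0], [0.35, 0, 0, -6, 0], [0.35, 0, 0, -5.8, 0], [0.35, 4.6, -0.9, 0, 0], [0.35, 4.6, -0.9, 0, 0], [0.35, 4.7, -0.9, 0, 0], [0.35, 0, 0, 0, -0.185], [0.35, 0, 0, 0, -0.185], [0.35, 0, 0, 0, -0.185], [0.35, 0, 0, 0, -0.185], [0.35, 0, 0, 0, -0.185], [0.35, 0, 0, 0, -0.185], [0.35, 0, 0, 0, -0.185], [0.35, 0, 0, 0, -0.087]])

```text
time: 21.35
position: [0.6977, -0.0584, 0.1925]
tool_rot: [2.286, 2.154, 0.001]
ft_force: [-0.9, 0.5, -0.3]
grip_width: 0.653
```

>>> play_rows(motion=[[0.35, 0, 0, 0, 0], [0.35, 0, 0, 0, 0]])

```text
time: 21.6
position: [0.6977, -0.0583, 0.192]
tool_rot: [2.292, 2.148, 0.0]
ft_force: [-0.7, -0.4, -0.1]
grip_width: 0.651
```

```bash
python3 go.py .6977 -.0585 .19 86.4; python3 dw.py wrist .032; python3 dw.py top .032 .057
```

```text
t 21.6 pos [ 0.6977 -0.0583  0.192 ] yaw 86.3 tilt [ 0.0005 -0.0002] j7 -0.26 F [-0.7 -0.4 -0.1] w 56.6
shift cm (before turn) [-0.02 -0.    0.2 ] len 0.2 turn rad -0.002
wrist [284. 183.] 0.032 (array([699.2, -58.4]), 128.7, 37.9, 86.7)
top [196. 246.] 0.032 (array([479.2, 348.9]), 135.8, 40.5, 5.6)
top [196. 246.] 0.057 (array([477.7, 344.8]), 133.5, 39.8, 5.6)
top [334. 220.] 0.032 (array([ 564.5, -106. ]), 132.1, 41.2, 7.3)
top [334. 220.] 0.057 (array([ 561.5, -102.4]), 129.9, 40.5, 7.3)
```

View pics/last_wrist.png

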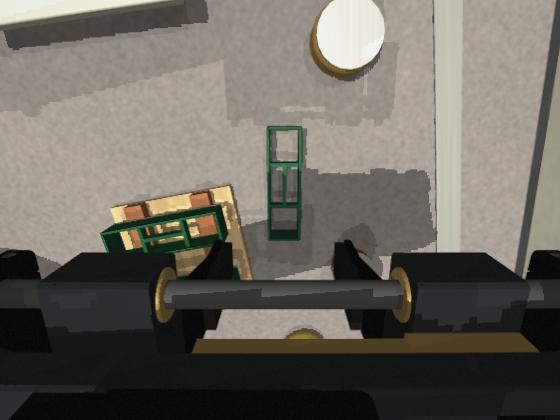

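View pics/last_top.png

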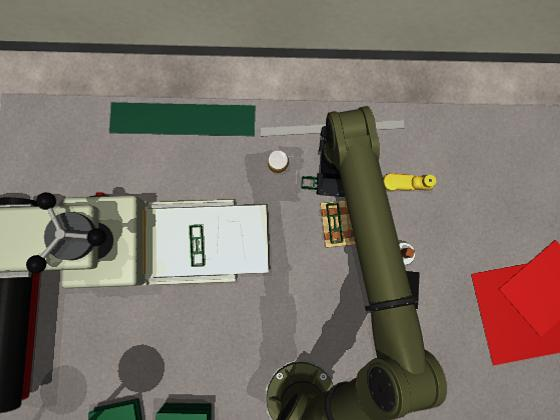

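Run:
```python
from h import *
print(onz("scene",[[273,345]],0.01), onz("top",[[361,154]],.13))
print(onz("top",[[278,160]],.05))
```

```text
[[ 0.78610381 -0.18431813  0.01      ]] [[ 0.77125454 -0.17485914  0.13      ]]
[[0.76682505 0.08523825 0.05      ]]
```

>>> play_rows(motion=[[0.35, 0, -0.05, 5, 0], [0.35, 0, 0, 6, 0], [0.35, 0, 0, 6, 0], [0.35, 0, 0, 1.5, 0], [0.35, 0, 0, 0.8, 0], [0.35, 0, 0, 0.4, 0], [0.35, 0, 0, 0, 0], [0.35, 0, 0, 0, 0], [1, 0, 0, 0, 0], [1, 0, 0, 0, 0], [1, 0, 0, 0, 0], [1, 0, 0, 0, 0], [1, 0, 0, 0, 0]])

```text
time: 23.32
position: [0.6975, -0.0582, -0.0053]
tool_rot: [2.29, 2.15, 0.001]
ft_force: [0.7, 0.2, 0.3]
grip_width: 0.43
```

```bash
python3 go.py .6087 -.137 .19 97.2 .5293 -.147 .19 97.2
```

```text
t 23.32 pos [ 0.6975 -0.0582 -0.0053] yaw 86.39 tilt [ 0.0008 -0.0001] j7 -0.33 F [0.7 0.2 0.3] w 37.4
shift cm (before turn) [ -8.42  -8.37 -19.53] len 22.9 turn rad -0.189
shift cm (before turn) [ 0. -8. -0.] len 8.0 turn rad 0.0
```

>>> play_rows(motion=[[1, 0, 0, -1, 0], [1, 0, 0, -4, 0], [1, 0, 0, -6, 0], [1, 0, 0, -6, 0], [1, 0, 0, -2.5, 0], [1, -2.8, -2.8, 0, 0], [1, -2.8, -2.8, 0, 0], [1, -2.8, -2.8, 0, 0], [1, 0, 0, 0, -0.095], [1, 0, 0, 0, -0.094], [1, 0, 0, 0, 0], [1, 0, 0, 0, 0], [1, 0, 0, 0, 0]])

```text
time: 24.95
position: [0.608, -0.1365, 0.1894]
tool_rot: [-2.078, -2.356, 0.0]
ft_force: [-0.5, -0.1, -2.2]
grip_width: 0.436
```

```bash
python3 go.py .6087 -.137 .19 97.2 .6087 -.137 .052 97.2
python3 - <<'E'
from h import *
im,s=grab('wrist','w10')
E
```

```text
t 24.95 pos [ 0.608  -0.1365  0.1894] yaw 97.19 tilt [-0.0003 -0.    ] j7 0.09 F [-0.5 -0.1 -2.2] w 37.9
shift cm (before turn) [-0.06  0.06 -0.06] len 0.1 turn rad -0.0
shift cm (before turn) [ 0.   0.  13.8] len 13.8 turn rad 0.0
```

View pics/w10.png

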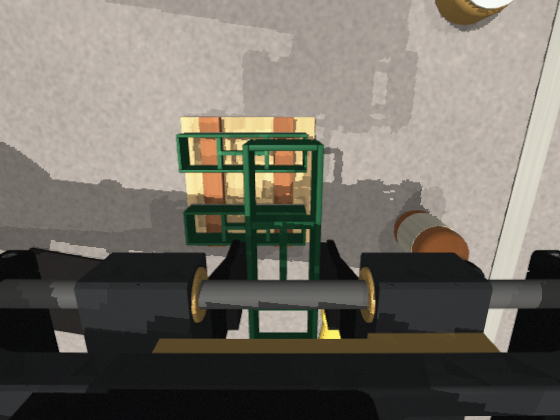

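>>> play_rows(motion=[[1, -0.15, 0.05, 5, 0], [1, 0, 0, 5, 0], [1, 0, 0, 2, 0], [1, 0, 0, 0.8, 0], [1, 0, 0, 0.5, 0], [1, 0, 0, 0.2, 0], [1, 0, 0, 0, 0], [1, 0, 0, 0, 0], [1, 0, 0, 0, 0]])

```text
time: 26.12
position: [0.6089, -0.1383, 0.0548]
tool_rot: [2.077, 2.356, 0.0]
ft_force: [-0.4, 0.8, -2.1]
grip_width: 0.434
```

```bash
python3 go.py .6087 -.138 .0517 97.2
```

```text
t 26.12 pos [ 0.6089 -0.1383  0.0548] yaw 97.21 tilt [ 0.0005 -0.0003] j7 0.03 F [-0.4  0.8 -2.1] w 37.7
shift cm (before turn) [ 0.03 -0.02  0.31] len 0.3 turn rad 0.0
```

>>> play_rows(motion=[[1, 0, 0, 0.2, 0], [1, 0, 0, 0.1, 0], [1, 0, 0, 0, 0], [1, 0, 0, 0, 0]])

```text
time: 26.62
position: [0.6086, -0.1382, 0.0516]
tool_rot: [-2.077, -2.357, 0.0]
ft_force: [-1.6, 0.3, 0.2]
grip_width: 0.432
```

```bash
python3 go.py .6087 -.138 .0517 97.2
```

```text
t 26.62 pos [ 0.6086 -0.1382  0.0516] yaw 97.22 tilt [-0.0002 -0.0002] j7 0.03 F [-1.6  0.3  0.2] w 37.6
shift cm (before turn) [ 0.02  0.01 -0.01] len 0.0 turn rad 0.0
```

>>> play_rows(motion=[[0.35, 0, 0, 0, 0], [0.35, 0, 0, 0, 0], [0.35, 0, 0, 0, 0], [0.35, 0, 0, -1.5, 0], [0.35, 0, 0, -5, 0], [0.35, 0, 0, -6, 0], [0.35, 0, 0, -1.5, 0], [0.35, 4.9, -0.7, 0, 0], [0.35, 5.5, -0.8, 0, 0], [0.35, 5.5, -0.8, 0, 0], [0.35, 5.5, -0.8, 0, 0], [0.35, 5.5, -0.8, 0, 0], [0.35, 5.5, -0.8, 0, 0], [0.35, 5.5, -0.8, 0, 0], [0.35, 5.6, -0.8, 0, 0], [0.35, 5.6, -0.9, 0, 0]])

```text
time: 28.62
position: [0.4751, 0.3412, 0.1917]
tool_rot: [2.077, 2.356, 0.0]
ft_force: [0.3, 0.0, -0.1]
grip_width: 0.652
```

>>> play_rows(motion=[[0.35, 0, 0, 0, 0.187], [0.35, 0, 0, 0, 0.187], [0.35, 0, 0, 0, 0.187], [0.35, 0, 0, 0, 0.187], [0.35, 0, 0, 0, 0.187], [0.35, 0, 0, 0, 0.187], [0.35, 0, 0, 0, 0.187], [0.35, 0, 0, 0, 0.187], [0.35, 0, 0, 0, 0.1], [0.35, 0, 0, 0, 0], [0.35, 0, 0, 0, 0]])

```text
time: 30.0
position: [0.4754, 0.3399, 0.1914]
tool_rot: [3.137, 0.161, -0.0]
ft_force: [0.0, 0.8, 0.6]
grip_width: 0.651
```

```bash
python3 go.py .4757 .340 .19 5.65; python3 dw.py wrist .088; python3 dw.py top .089 .088
```

```text
t 30.0 pos [0.4754 0.3399 0.1914] yaw 5.89 tilt [-0.0001 -0.0002] j7 -2.28 F [0.  0.8 0.6] w 56.6
shift cm (before turn) [ 0.03 -0.    0.14] len 0.1 turn rad 0.004
wrist [281. 190.] 0.088 (array([480.8, 342.6]), 123.4, 37.3, 5.7)
```

View pics/last_wrist.png

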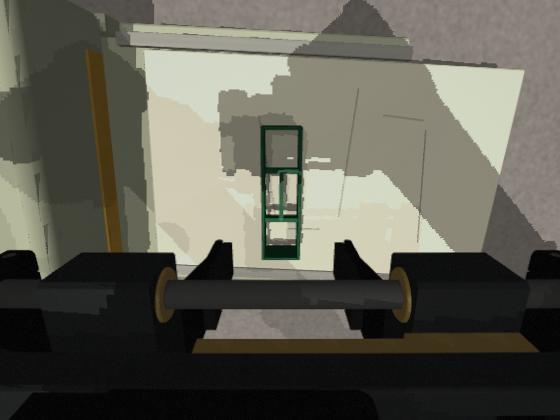

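View pics/last_top.png

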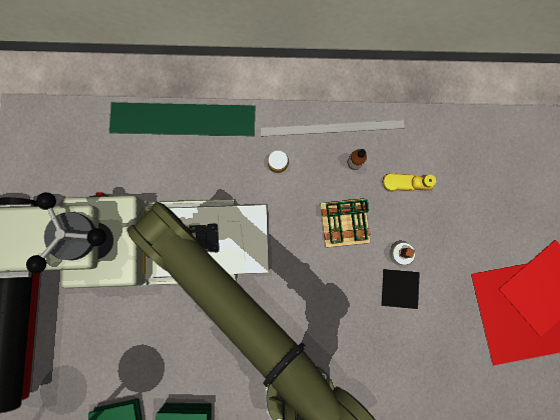

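```bash
python3 - <<'E'
from h import *
s=ctrl.get_state()
print(onz("wrist",[[150,80],[157,220]],.056,s), onz("wrist",[[92,55],[120,245]],.11,s),onz("top",[[147,240]],.1))
E
python3 go.py .4765 .3415 .048 5.7
```

```text
[[0.57058167 0.47622772 0.056     ]
 [0.43057702 0.47080307 0.056     ]] [[0.58147986 0.49913803 0.11      ]
 [0.42357237 0.48402201 0.11      ]] [[0.48844554 0.4901251  0.1       ]]
t 30.1 pos [0.4755 0.3399 0.1914] yaw 5.84 tilt [-0.0001 -0.0001] j7 -2.28 F [-0.1  0.3 -1. ] w 56.6
shift cm (before turn) [ 0.11 -0.15 14.34] len 14.3 turn rad 0.002
```

>>> play_rows(motion=[[0.35, 0.1, -0.15, 5, 0], [0.35, 0, 0, 5, 0], [0.35, 0, 0, 3, 0], [0.35, 0, 0, 0.8, 0], [0.35, 0, 0, 0.5, 0], [0.35, 0, 0, 0, 0], [0.35, 0, 0, 0, 0], [1, 0, 0, 0, 0], [1, 0, 0, 0, 0], [1, 0, 0, 0, 0], [1, 0, 0, 0, 0], [1, 0, 0, 0, 0]])

```text
time: 31.6
position: [0.4765, 0.3416, 0.0486]
tool_rot: [-3.138, -0.158, -0.0]
ft_force: [-0.5, -0.2, 1.4]
grip_width: 0.432
```

```bash
python3 go.py .4765 .3415 .19 97.2  .529 -.148 .19 97.2
```

```text
t 31.6 pos [0.4765 0.3416 0.0486] yaw 5.78 tilt [0.0002 0.    ] j7 -2.37 F [-0.5 -0.2  1.4] w 37.6
shift cm (before turn) [-0.000e+00  1.000e-02 -1.414e+01] len 14.1 turn rad -1.596
shift cm (before turn) [-49.22  -0.93  -0.  ] len 49.2 turn rad 0.0
```

>>> play_rows(motion=[[1, 0, 0, -1, 0], [1, 0, 0, -4, 0], [1, 0, 0, -5, 0], [1, 0, 0, -4.2, 0], [1, 0, 0, 0, -0.177], [1, 0, 0, 0, -0.177], [1, 0, 0, 0, -0.177], [1, 0, 0, 0, -0.177], [1, 0, 0, 0, -0.177], [1, 0, 0, 0, -0.177], [1, 0, 0, 0, -0.177], [1, 0, 0, 0, -0.177], [1, 0, 0, 0, -0.18]])

```text
time: 33.22
position: [0.4762, 0.3412, 0.1904]
tool_rot: [2.07, 2.363, -0.001]
ft_force: [-0.4, -0.6, -2.1]
grip_width: 0.435
```

>>> play_rows(motion=[[1, -4.9, -0.1, 0, 0], [1, -5.5, -0.1, 0, 0], [1, -5.5, -0.1, 0, 0], [1, -5.5, -0.1, 0, 0], [1, -5.5, -0.1, 0, 0], [1, -5.5, -0.1, 0, 0], [1, -5.6, -0.1, 0, 0], [1, -5.6, -0.1, 0, 0], [1, -5.6, -0.1, 0, 0], [1, 0, 0, 0, 0], [1, 0, 0, 0, 0], [1, 0, 0, 0, 0]])

```text
time: 34.72
position: [0.5294, -0.1458, 0.1906]
tool_rot: [-2.074, -2.36, -0.0]
ft_force: [-0.0, 0.7, -0.3]
grip_width: 0.437
```

```bash
python3 go.py .5293 -.148 .19 97.2  .5293 -.148 .050 97.2
python3 - <<'E'
from h import *
im,s=grab('wrist','w11')
E
```

```text
t 34.73 pos [ 0.5294 -0.1458  0.1906] yaw 97.38 tilt [0. 0.] j7 0.23 F [-0.   0.7 -0.3] w 38.0
shift cm (before turn) [-0.22 -0.04  0.06] len 0.2 turn rad 0.003
shift cm (before turn) [ 0.  0. 14.] len 14.0 turn rad 0.0
```

View pics/w11.png

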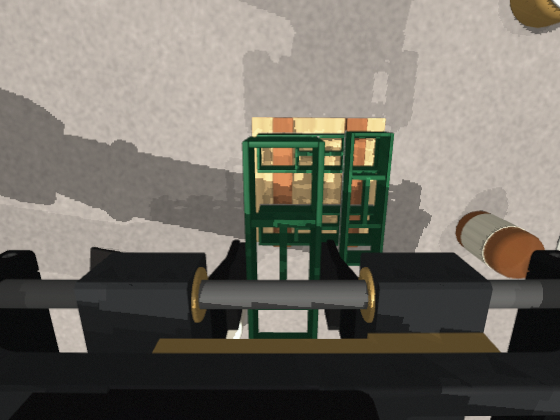

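>>> play_rows(motion=[[1, -0.2, -0.05, 5, 0.003], [1, 0, 0, 5, 0], [1, 0, 0, 2.2, 0], [1, 0, 0, 0.8, 0], [1, 0, 0, 0.6, 0], [1, 0, 0, 0.4, 0], [1, 0, 0, 0, 0], [1, 0, 0, 0, 0], [1, 0, 0, 0, 0]])

```text
time: 35.9
position: [0.5293, -0.1499, 0.0508]
tool_rot: [2.08, 2.353, 0.0]
ft_force: [0.1, 0.5, -2.1]
grip_width: 0.434
```

```bash
python3 go.py .5293 -.148 .0496 97.2
```

```text
t 35.9 pos [ 0.5293 -0.1499  0.0508] yaw 97.04 tilt [ 0.0006 -0.0004] j7 0.13 F [ 0.1  0.5 -2.1] w 37.7
shift cm (before turn) [0.19 0.02 0.12] len 0.2 turn rad -0.003
```

>>> play_rows(motion=[[1, 0.18, 0, 0.1, -0.003], [1, 0, 0, 0.1, 0], [1, 0, 0, 0, 0], [1, 0, 0, 0, 0]])

```text
time: 36.4
position: [0.529, -0.1481, 0.0495]
tool_rot: [2.077, 2.356, -0.001]
ft_force: [-2.9, 0.3, 5.7]
grip_width: 0.436
```

```bash
python3 go.py .5293 -.148 .0496 97.2
```

```text
t 36.4 pos [ 0.529  -0.1481  0.0495] yaw 97.22 tilt [-0.     -0.0009] j7 0.13 F [-2.9  0.3  5.7] w 37.9
shift cm (before turn) [ 0.01  0.03 -0.01] len 0.0 turn rad 0.0
```

>>> play_rows(motion=[[0.35, 0, 0, -0.1, 0], [0.35, 0, 0, 0, 0], [0.35, 0, 0, 0, 0], [0.35, 0, 0, -1.5, 0], [0.35, 0, 0, -5, 0], [0.35, 0, 0, -6, 0], [0.35, 0, 0, -3.5, 0], [0.35, 0, 0, 0, 0], [0.35, 0, 0, 0, 0]])

```text
time: 37.52
position: [0.5285, -0.148, 0.2094]
tool_rot: [-2.077, -2.357, 0.001]
ft_force: [-0.1, -0.7, -0.6]
grip_width: 0.648
```

```bash
python3 go.py; python3 dw.py wrist .089
python3 - <<'E'
from h import *
grab('top','t12');im,_=grab('scene','s12');cv2.imwrite('pics/s12z.png',cv2.resize(im[220:370,60:320,::-1],None,fx=3,fy=3,interpolation=2))
E
```

```text
t 37.52 pos [ 0.5285 -0.148   0.2094] yaw 97.22 tilt [-0.0003 -0.0003] j7 0.24 F [-0.1 -0.7 -0.6] w 56.4
```

View pics/last_wrist.png

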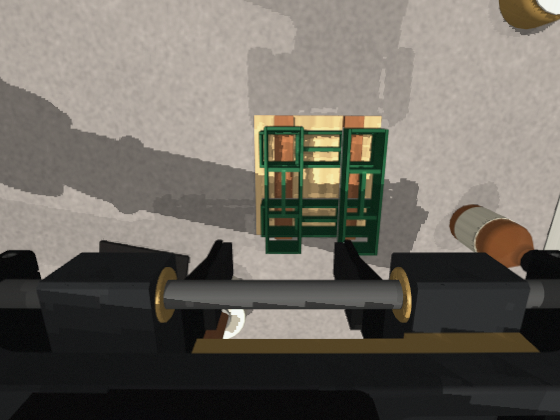

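View pics/s12z.png

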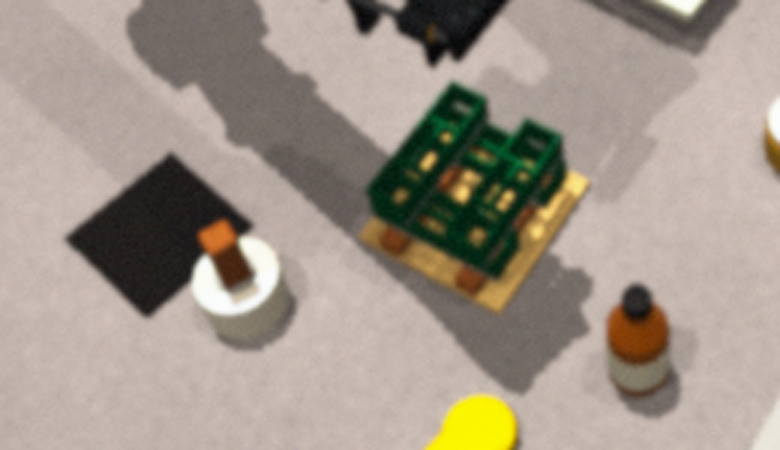

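>>> play_rows(motion=[[0, 0, 0, -4, 0], [0, -4, -2.1, -1, 0], [0, -4.1, -2.1, 0, 0], [0, -4.1, -2.1, 0, 0], [0, -4.1, -2.2, 0, 0], [0, 0, 0, 0, 0], [0, 0, 0, 0, 0]])

```text
time: 38.55
position: [0.4651, -0.3194, 0.2586]
tool_rot: [-2.075, -2.356, -0.002]
ft_force: [-0.0, 0.7, 0.6]
grip_width: 0.998
```

```bash
python3 go.py
python3 - <<'E'
from h import *
im,s=grab('wrist','w13'); print(s['position'],s['tool_rot'])
E
```

```text
t 38.55 pos [ 0.4651 -0.3194  0.2586] yaw 97.25 tilt [-0.0006  0.002 ] j7 0.59 F [-0.   0.7  0.6] w 86.8
[ 0.46512041 -0.31935472  0.25861645] [-2.07527960e+00 -2.35619923e+00 -1.74473207e-03]
```

View pics/w13.png

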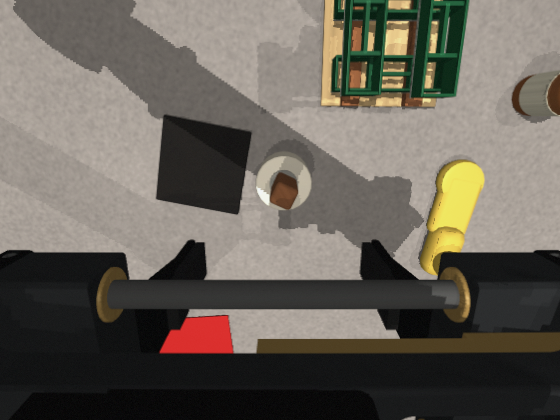

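Run:
```python
from h import *
s=ctrl.get_state(); im=cv2.imread("pics/w13.png")[:,:,::-1].copy()
cv2.imwrite("pics/w13z.png",cv2.resize(im[140:230,230:340,::-1],None,fx=6,fy=6,interpolation=cv2.INTER_NEAREST))
H=hsv(im); h,sa,v=[H[...,i].astype(int) for i in range(3)]
m=(v<40); m[:105]=0;m[225:]=0;m[:,:150]=0;m[:,262:]=0
for b in blobs(m,1000): print("mat",rect(onz("wrist",b,.006,s)))
m=(sa<40)&(v>100); 
m=(h<14)&(sa>90); m[:160]=0;m[225:]=0;m[:,:250]=0;m[:,320:]=0
for b in blobs(m,50): print("handle",b.min(0),b.max(0),rect(onz("wrist",b,.115,s)),rect(onz("wrist",b,.05,s)))
```

```text
mat (array([ 353.6, -325.1]), 117.6, 117.6, 86.2)
handle [270 173] [297 208] (array([ 467. , -319.8]), 34.0, 27.5, 72.5) (array([ 469.2, -335.2]), 40.8, 33.0, 72.5)
```

View pics/w13z.png

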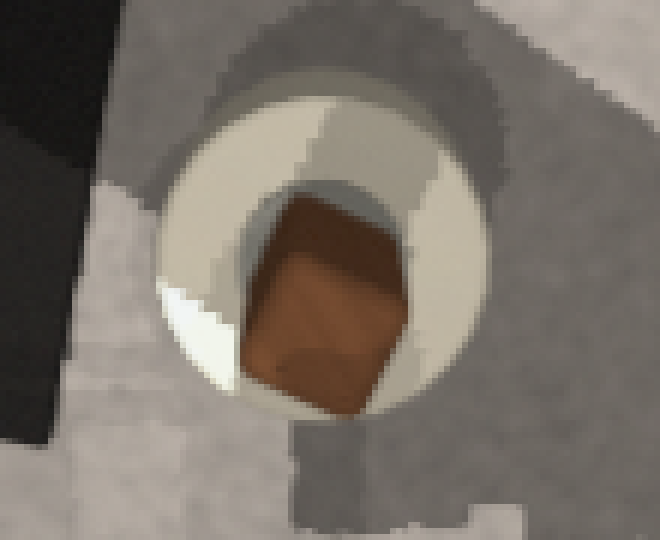

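Run:
```python
from h import *
s=ctrl.get_state()
c=np.array([(242,365),(357,417),(407,305),(295,252)])/6+[230,140]-.5
P=onz("wrist",c,.115,s); print(P.round(4),P.mean(0),rect(P))
d=P[1]-P[0]; print(np.degrees(np.arctan2(d[1],d[0])), np.degrees(np.arctan2(*(P[2]-P[1])[[1,0]])))
print("head",onz("wrist",[np.array([324,258])/6+[230,140]-.5],.05,s))
```

```text
[[ 0.4536 -0.3319  0.115 ]
 [ 0.4753 -0.3389  0.115 ]
 [ 0.4813 -0.3172  0.115 ]
 [ 0.4604 -0.3102  0.115 ]] [ 0.46763512 -0.32456874  0.115     ] (array([ 467.8, -324.6]), 22.9, 22.7, -17.8)
-17.835026206391333 74.48420175458413
head [[ 0.46745559 -0.32425392  0.05      ]]
```

>>> play_rows(motion=[[0.2, -0.5, 0.2, 4, 0.185], [0.2, 0, 0, 4, 0.185], [0.2, 0, 0, 4, 0.047], [0.2, 0, 0, 0, 0], [0.2, 0, 0, 0, 0]])

```text
time: 39.22
position: [0.469, -0.3246, 0.1411]
tool_rot: [2.516, 1.878, 0.001]
ft_force: [0.4, 0.5, 0.5]
grip_width: 0.8
```

```bash
python3 go.py .4676 -.3244 .045 73.3
python3 - <<'E'
from h import *
im,s=grab('wrist','w14')
E
```

```text
t 39.23 pos [ 0.469  -0.3246  0.1411] yaw 73.48 tilt [ 0.0018 -0.0011] j7 0.14 F [0.4 0.5 0.5] w 69.6
shift cm (before turn) [-0.03 -0.14  9.61] len 9.6 turn rad 0.003
```

View pics/w14.png

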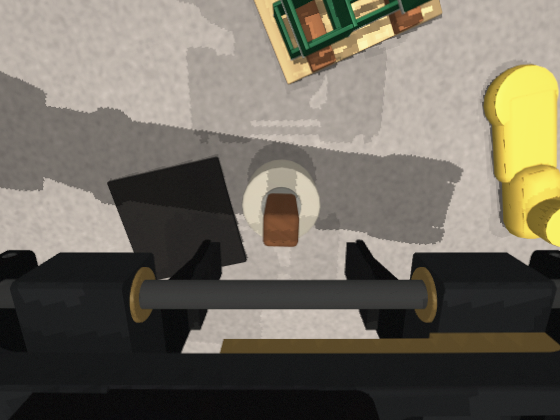

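>>> play_rows(motion=[[0.2, -0.03, 0, 4, 0], [0.2, 0, 0, 4, 0], [0.2, 0, 0, 1, 0], [0.2, 0, 0, 0.4, 0], [0.2, 0, 0, 0, 0], [1, 0, 0, 0, 0], [1, 0, 0, 0, 0], [1, 0, 0, 0, 0], [1, 0, 0, 0, 0], [1, 0, 0, 0, 0], [1, 0, 0, 0, 0], [1, 0, 0, 0, 0]], force=45)

```text
time: 40.78
position: [0.4674, -0.3254, 0.0454]
tool_rot: [-2.52, -1.876, 0.0]
ft_force: [-0.8, 0.1, 0.6]
grip_width: 0.297
```

```bash
python3 go.py
python3 - <<'E'
from h import *
im,s=grab('wrist','w15')
E
```

```text
t 40.77 pos [ 0.4674 -0.3254  0.0454] yaw 73.32 tilt [-0.0003  0.0001] j7 0.08 F [-0.8  0.1  0.6] w 25.8
```

View pics/w15.png

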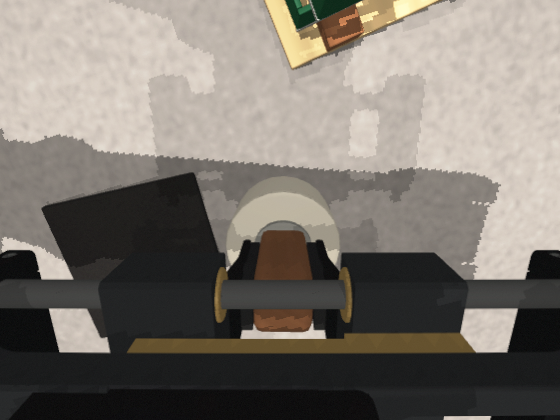

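```bash
cat > pad.py <<'E'
from h import *
import sys
def pad(im,v=True):
    H=hsv(im); h,sa,va=[H[...,i].astype(int) for i in range(3)]
    p=(sa<45)&(va>150); p=p.astype(np.uint8); p[:,:240]=0;p[:,285:]=0;p[:190]=0;p[290:]=0
    b=max(blobs(p,300),key=len)
    e=np.array([[b[b[:,1]==y][:,0].max()+.5,y] for y in range(212,266) if (b[:,1]==y).any()])
    E=onz("top",e,.056); k=np.polyfit(E[:,0],E[:,1],1); 
    lo=b[(b[:,0]>243)&(b[:,0]<262)]
    t=np.array([[x,lo[lo[:,0]==x][:,1].min()-.5] for x in range(244,262)]);q=np.array([[x,lo[lo[:,0]==x][:,1].max()+.5] for x in range(244,262)])
    T,Q=onz("top",t,.056),onz("top",q,.056); m=(T[:,:2]+Q[:,:2])/2
    ks=[np.polyfit(A[:,1],A[:,0],1)[0] for A in (T,Q)]
    xc=m.mean(0)
    print("front y=%.4f*x+%.4f"%tuple(k),"resid",np.std(E[:,1]-np.polyval(k,E[:,0])).round(4),"side slopes dx/dy",np.round(ks,4),"mid",xc.round(4),"width",np.linalg.norm((T-Q)[:,:2],axis=1).mean().round(4),"y front at x=.493: %.4f"%np.polyval(k,.493))
if __name__=="__main__": pad(cv2.imread(f"pics/{sys.argv[1]}.png")[:,:,::-1].copy())
E
python3 pad.py top0; python3 pad.py t12
python3 - <<'E'
from h import *
# bed front edge from top: rails end
im=cv2.imread("pics/t12.png"); cv2.imwrite("pics/t12z.png",cv2.resize(im[190:300,215:285],None,fx=8,fy=5,interpolation=0))
E
```

```text
front y=0.0491*x+0.0915 resid 0.0008 side slopes dx/dy [-0.102  -0.0192] mid [0.5034 0.163 ] width 0.2183 y front at x=.493: 0.1157
front y=0.0491*x+0.0915 resid 0.0008 side slopes dx/dy [-0.102  -0.0192] mid [0.5034 0.163 ] width 0.2183 y front at x=.493: 0.1157
```

View pics/t12z.png

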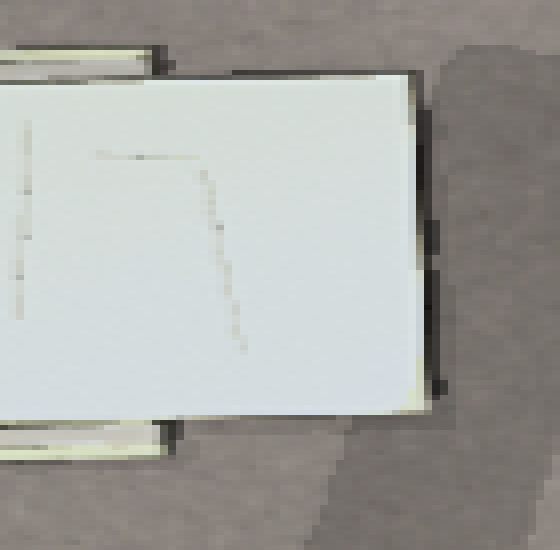

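>>> play_rows(motion=[[1, 0, 0, -1, 0], [1, 0, 0, -3, 0], [1, 0, 0, -5, 0], [1, 0, 0, -5.5, 0], [1, 0, 0, 0, 0.1758], [1, 0, 0, 0, 0.1758], [1, 0, 0, 0, 0.1758], [1, 0, 0, 0, 0.1758], [1, 0, 0, 0, 0.1758], [1, 0, 0, 0, 0.1758], [1, 0, 0, 0, 0.1758], [1, 0, 0, 0, 0], [1, 0, 0, 0, 0]])

```text
time: 42.45
position: [0.4675, -0.3251, 0.1905]
tool_rot: [-3.14, -0.082, 0.0]
ft_force: [-0.2, -0.1, -3.8]
grip_width: 0.298
```

```bash
python3 go.py .5083 .0654 .19 2.8
python3 - <<'E'
from h import *
im,s=grab('wrist','w16')
E
```

```text
t 42.45 pos [ 0.4675 -0.3251  0.1905] yaw 3.0 tilt [-0.0002  0.0001] j7 -1.04 F [-0.2 -0.1 -3.8] w 26.0
shift cm (before turn) [  6.12 -38.79   0.05] len 39.3 turn rad 0.004
```

View pics/w16.png

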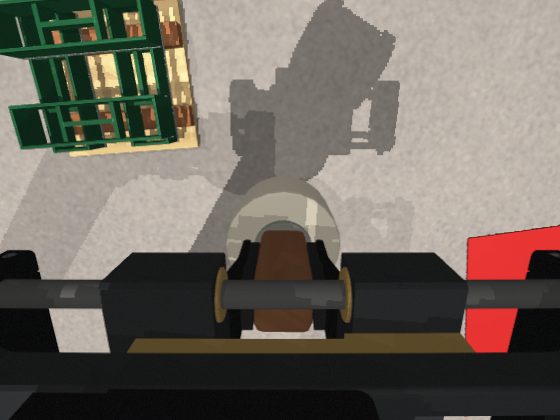

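Maul held firmly (25.9 mm, 3.8 N weight). Carry it to the front of the pad.

>>> play_rows(motion=[[1, 0.6, -3.8, 0, 0], [1, 0.8, -5, 0, 0], [1, 0.8, -5, 0, 0], [1, 0.8, -5, 0, 0], [1, 0.8, -5, 0, 0], [1, 0.8, -5, 0, 0], [1, 0.8, -5, 0, 0], [1, 0.7, -5, 0, 0.003], [1, 0, 0, 0, 0], [1, 0, 0, 4, 0], [1, 0, 0, 4, 0], [1, 0, 0, 3, 0], [1, 0, 0, 1, 0], [1, 0, 0, 0, 0], [1, 0, 0, 0, 0]])

```text
time: 44.38
position: [0.5107, 0.0652, 0.0719]
tool_rot: [3.141, 0.073, 0.004]
ft_force: [0.4, 0.4, -4.0]
grip_width: 0.294
```

```bash
python3 go.py .5083 .0654 .0704 2.8
python3 - <<'E'
from h import *
im,s=grab('wrist','w17');im,s=grab('scene','s17');cv2.imwrite('pics/s17z.png',cv2.resize(im[120:270,180:380,::-1],None,fx=4,fy=4,interpolation=2))
grab('top','t17')
E
python3 pad.py t17
```

```text
t 44.38 pos [0.5107 0.0652 0.0719] yaw 2.65 tilt [ 0.0025 -0.0001] j7 -1.86 F [ 0.4  0.4 -4. ] w 25.6
shift cm (before turn) [-0.24 -0.04  0.15] len 0.3 turn rad -0.003
front y=0.2692*x+0.0052 resid 0.0199 side slopes dx/dy [-0.102  -0.0192] mid [0.5034 0.163 ] width 0.2183 y front at x=.493: 0.1379
```

View pics/w17.png

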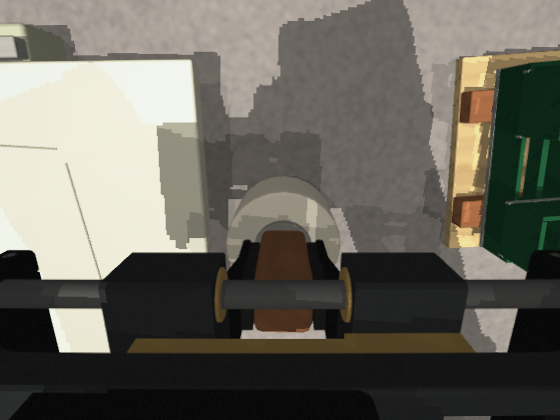

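View pics/s17z.png

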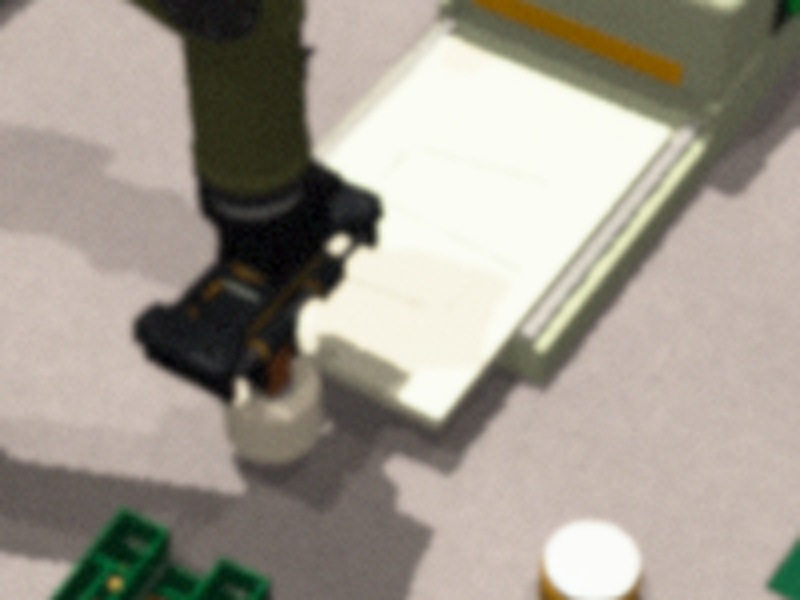

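```bash
cat > gap.py <<'E'
from h import *
import sys
im,s=grab("wrist",sys.argv[1] if len(sys.argv)>1 else "lastgap")
K=s["position"]; M=R.from_rotvec(s["tool_rot"]).as_matrix()
g=cv2.GaussianBlur(im,(3,3),0).astype(int); H=hsv(im)
pts=[]
for y in range(100,232,3):
    r=g[y,60:232]
    # pad: yellowish-pale; edge = last strong brightness fall
    d=(r[4:].sum(1)-r[:-4].sum(1))
    j=[i for i in range(len(d)) if d[i]<-60]
    # choose column group
    pts.append((y,[60+i+2 for i in j]))
# robust: RANSAC line on all candidates near the vertical
C=np.array([(x,y) for y,xs in pts for x in xs],float)
best=None
rng=np.random.default_rng(0)
for _ in range(2000):
    a,b=C[rng.choice(len(C),2,replace=False)]
    if abs(a[1]-b[1])<40: continue
    k=(b[0]-a[0])/(b[1]-a[1])
    if abs(k)>.3: continue
    inl=abs(C[:,0]-(a[0]+k*(C[:,1]-a[1])))<1.6
    if best is None or inl.sum()>best.sum(): best=inl
L=C[best]; k=np.polyfit(L[:,1],L[:,0],1); ys=np.array([110,160,220.]); px=np.c_[np.polyval(k,ys),ys]
P=onz("wrist",px,.056,s); 
t=(P-K)@M*1000
d=P[0]-P[2]; 
kk=np.polyfit(P[:,0],P[:,1],1)
print("t",round(s["time"],2),"inl",best.sum(),"px",px.round(1).tolist(),"edge angle",np.degrees(np.arctan2(d[1],d[0])).round(2),"edge y at x=.508: %.4f"%np.polyval(kk,.508),"tool y of edge at x=0 (mm): %.1f"%np.polyval(np.polyfit(t[:,0],t[:,1],1),0),"pos",np.round(K,4),"F",np.round(s["ft_force"],1))
E
python3 gap.py
python3 - <<'E'
from h import *
s=ctrl.get_state(); print(onz("wrist",[[193,60],[0,52]],.056,s))
E
```

```text
t 44.52 inl 137 px [[195.8, 110.0], [199.2, 160.0], [203.3, 220.0]] edge angle 2.35 edge y at x=.508: 0.1184 tool y of edge at x=0 (mm): -53.3 pos [0.5103 0.0651 0.0715] F [ 0.3  0.7 -2.7]
[[0.6155344  0.12243836 0.056     ]
 [0.61526799 0.23506011 0.056     ]]
```

Run:
```python
from h import *
print(onz("top",[[235,200],[236.8,279]],.05))
s=ctrl.get_state()
im=cv2.imread("pics/w17.png"); print(onz("wrist",[[74,40]],.05,s))
```

```text
[[0.6291469  0.2238002  0.05      ]
 [0.37264869 0.21016614 0.05      ]]
[[0.62435231 0.19431461 0.05      ]]
```

>>> play_rows(motion=[[1, -0.2, 0, 0, -0.003], [1, 0, -0.7, 0, 0], [1, 0, -0.5, 0, 0], [1, 0, -0.3, 0, 0], [1, 0, -0.25, 0, 0], [1, 0, -0.25, 0, 0], [1, 0, -0.25, 0, 0], [1, 0, -0.25, 0, 0]])

```text
time: 45.58
position: [0.5067, 0.0868, 0.0706]
tool_rot: [3.136, 0.074, 0.0]
ft_force: [-0.2, -6.5, -0.9]
grip_width: 0.298
```

```bash
python3 gap.py g1
```

```text
t 45.58 inl 149 px [[220.3, 110.0], [223.6, 160.0], [227.6, 220.0]] edge angle 3.54 edge y at x=.508: 0.1235 tool y of edge at x=0 (mm): -36.6 pos [0.5067 0.0868 0.0706] F [-0.2 -6.5 -0.9]
```

>>> play_rows(motion=[[1, 0, 0.4, 0, 0], [1, 0, 0.8, 0, 0], [1, 0, 0.8, 0, 0], [1, 0, 0, 0, 0], [1, 0, 0, 0, 0]])

```text
time: 46.25
position: [0.5071, 0.0703, 0.0704]
tool_rot: [-3.14, -0.077, -0.0]
ft_force: [0.2, 0.3, -2.4]
grip_width: 0.296
```

```bash
python3 gap.py g2; python3 go.py
```

```text
t 46.25 inl 136 px [[194.0, 110.0], [197.4, 160.0], [201.6, 220.0]] edge angle 2.45 edge y at x=.508: 0.1245 tool y of edge at x=0 (mm): -54.2 pos [0.5071 0.0703 0.0704] F [ 0.2  0.3 -2.4]
t 46.3 pos [0.5071 0.0704 0.0704] yaw 2.84 tilt [0.     0.0003] j7 -1.87 F [-0.3 -0.5 -3.2] w 25.6
```

View pics/g2.png

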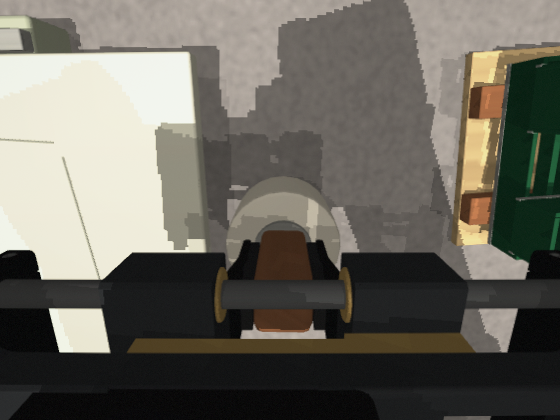

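>>> play_rows(motion=[[1, 0, -0.8, 0, 0], [1, 0, -0.6, 0, 0], [1, 0, -0.25, 0, 0], [1, 0, -0.25, 0, 0], [1, 0, -0.25, 0, 0], [1, 0, -0.25, 0, 0], [1, 0, -0.25, 0, 0], [1, 0, -0.25, 0, 0]])

```text
time: 47.3
position: [0.5063, 0.0958, 0.0705]
tool_rot: [3.136, 0.074, 0.0]
ft_force: [0.6, -6.7, -0.2]
grip_width: 0.297
```

>>> play_rows(motion=[[1, 0, 0.4, 0, 0], [1, 0, 0.8, 0, 0], [1, 0, 0.8, 0, 0], [1, 0, 0, 0, 0], [1, 0, 0, 0, 0]])

```text
time: 47.92
position: [0.5067, 0.0792, 0.0704]
tool_rot: [-3.14, -0.077, -0.0]
ft_force: [-0.6, -0.1, -3.5]
grip_width: 0.297
```

```bash
python3 gap.py g3
```

```text
t 47.92 inl 134 px [[194.6, 110.0], [198.0, 160.0], [202.1, 220.0]] edge angle 2.46 edge y at x=.508: 0.1331 tool y of edge at x=0 (mm): -53.8 pos [0.5067 0.0792 0.0704] F [-0.6 -0.1 -3.5]
```

>>> play_rows(motion=[[1, 0, -0.8, 0, 0], [1, 0, -0.6, 0, 0], [1, 0, -0.25, 0, 0], [1, 0, -0.25, 0, 0], [1, 0, -0.25, 0, 0], [1, 0, -0.25, 0, 0], [1, 0, -0.25, 0, 0], [1, 0, -0.3, 0, 0], [1, 0, 0.4, 0, 0], [1, 0, 0.8, 0, 0], [1, 0, 0.8, 0, 0], [1, 0, 0, 0, 0], [1, 0, 0, 0, 0]])

```text
time: 49.6
position: [0.5062, 0.0887, 0.0704]
tool_rot: [-3.14, -0.077, -0.0]
ft_force: [0.4, 0.3, -2.6]
grip_width: 0.295
```

```bash
python3 gap.py g4
```

```text
t 49.6 inl 135 px [[194.4, 110.0], [197.8, 160.0], [202.0, 220.0]] edge angle 2.48 edge y at x=.508: 0.1427 tool y of edge at x=0 (mm): -53.9 pos [0.5062 0.0887 0.0704] F [ 0.4  0.3 -2.6]
```

>>> play_rows(motion=[[1, 0, -0.8, 0, 0], [1, 0, -0.6, 0, 0], [1, 0, -0.25, 0, 0], [1, 0, -0.25, 0, 0], [1, 0, -0.25, 0, 0], [1, 0, -0.25, 0, 0], [1, 0, -0.25, 0, 0], [1, 0, -0.3, 0, 0], [1, 0, 0.4, 0, 0], [1, 0, 0.8, 0, 0], [1, 0, 0.8, 0, 0], [1, 0, 0, 0, 0], [1, 0, 0, 0, 0]])

```text
time: 51.28
position: [0.5057, 0.0982, 0.0705]
tool_rot: [-3.14, -0.077, -0.0]
ft_force: [0.6, 0.1, -3.2]
grip_width: 0.296
```

```bash
python3 gap.py g5;python3 go.py
```

```text
t 51.27 inl 136 px [[194.2, 110.0], [197.7, 160.0], [201.8, 220.0]] edge angle 2.48 edge y at x=.508: 0.1524 tool y of edge at x=0 (mm): -54.0 pos [0.5057 0.0982 0.0705] F [ 0.6  0.1 -3.2]
t 51.33 pos [0.5057 0.0984 0.0705] yaw 2.83 tilt [0.0001 0.0003] j7 -1.93 F [-0.1  0.6 -3.4] w 25.9
```

>>> play_rows(motion=[[1, 0, -0.8, 0, 0], [1, 0, -0.6, 0, 0], [1, 0, -0.25, 0, 0], [1, 0, -0.25, 0, 0], [1, 0, -0.25, 0, 0], [1, 0, -0.25, 0, 0], [1, 0, -0.25, 0, 0], [1, 0, -0.3, 0, 0]])

```text
time: 52.32
position: [0.5049, 0.1242, 0.0705]
tool_rot: [3.136, 0.074, 0.0]
ft_force: [0.3, -6.5, -0.4]
grip_width: 0.3
```

>>> play_rows(motion=[[1, 0, 0.4, 0, 0], [1, 0, 0.8, 0, 0], [1, 0, 0.8, 0, 0], [1, 0, 0, 0, 0], [1, 0, 0, 0, 0]])

```text
time: 52.95
position: [0.5053, 0.1077, 0.0705]
tool_rot: [-3.14, -0.077, -0.0]
ft_force: [-0.8, 0.8, -4.0]
grip_width: 0.299
```

```bash
python3 gap.py g6
```

```text
t 52.95 inl 129 px [[191.6, 110.0], [196.6, 160.0], [202.6, 220.0]] edge angle 4.22 edge y at x=.508: 0.1612 tool y of edge at x=0 (mm): -53.1 pos [0.5053 0.1077 0.0705] F [-0.8  0.8 -4. ]
```

View pics/g6.png

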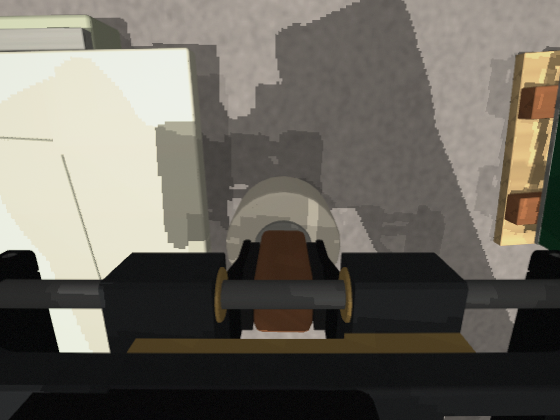

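>>> play_rows(motion=[[1, 0, -0.8, 0, 0], [1, 0, -0.7, 0, 0], [1, 0, -0.3, 0, 0], [1, 0, -0.2, 0, 0], [1, 0, -0.2, 0, 0], [1, 0, -0.2, 0, 0]])

```text
time: 53.75
position: [0.5046, 0.1285, 0.0705]
tool_rot: [3.136, 0.075, -0.0]
ft_force: [0.5, -5.9, 0.4]
grip_width: 0.299
```

>>> play_rows(motion=[[1, 0, -0.2, 0, 0], [1, 0, -0.2, 0, 0]])

```text
time: 54.0
position: [0.5044, 0.1324, 0.0705]
tool_rot: [3.136, 0.075, -0.0]
ft_force: [0.5, -6.2, -1.1]
grip_width: 0.296
```

>>> play_rows(motion=[[1, 0, -0.15, 0, 0]])

```text
time: 54.12
position: [0.5044, 0.134, 0.0705]
tool_rot: [3.136, 0.075, -0.0]
ft_force: [1.1, -7.0, -1.5]
grip_width: 0.292
```

>>> play_rows(motion=[[1, 0, 0.4, 0, 0], [1, 0, 0.8, 0, 0], [1, 0, 0.8, 0, 0], [1, 0, 0, 0, 0], [1, 0, 0, 0, 0]])

```text
time: 54.75
position: [0.5048, 0.1172, 0.0704]
tool_rot: [-3.14, -0.077, -0.0]
ft_force: [-0.3, -0.0, -3.6]
grip_width: 0.296
```

```bash
python3 gap.py g7
```

```text
t 54.75 inl 129 px [[194.2, 110.0], [197.6, 160.0], [201.7, 220.0]] edge angle 2.41 edge y at x=.508: 0.1715 tool y of edge at x=0 (mm): -54.1 pos [0.5048 0.1172 0.0704] F [-0.3 -0.  -3.6]
```

>>> play_rows(motion=[[1, 0, -0.8, 0, 0], [1, 0, -0.7, 0, 0], [1, 0, -0.3, 0, 0], [1, 0, -0.15, 0, 0], [1, 0, -0.15, 0, 0]])

```text
time: 55.42
position: [0.504, 0.1349, 0.0704]
tool_rot: [3.136, 0.075, -0.001]
ft_force: [-0.8, -6.8, 0.0]
grip_width: 0.298
```

>>> play_rows(motion=[[1, 0, -0.15, 0, 0], [1, 0, -0.15, 0, 0]])

```text
time: 55.68
position: [0.5041, 0.138, 0.0704]
tool_rot: [3.136, 0.075, -0.0]
ft_force: [-0.5, -7.6, -1.0]
grip_width: 0.296
```

>>> play_rows(motion=[[1, 0, -0.15, 0, 0], [1, 0, -0.15, 0, 0]])

```text
time: 55.92
position: [0.5039, 0.1408, 0.0704]
tool_rot: [3.136, 0.074, -0.0]
ft_force: [0.2, -5.9, 0.3]
grip_width: 0.299
```

>>> play_rows(motion=[[1, 0, -0.15, 0, 0], [1, 0, -0.15, 0, 0]])

```text
time: 56.18
position: [0.5037, 0.1437, 0.0704]
tool_rot: [3.136, 0.075, -0.001]
ft_force: [0.1, -7.1, -1.3]
grip_width: 0.293
```

>>> play_rows(motion=[[1, 0, 0.4, 0, 0], [1, 0, 0.8, 0, 0], [1, 0, 0.8, 0, 0], [1, 0, 0, 0, 0], [1, 0, 0, 0, 0]])

```text
time: 56.8
position: [0.5043, 0.1272, 0.0705]
tool_rot: [-3.14, -0.077, -0.0]
ft_force: [0.2, 0.4, -3.5]
grip_width: 0.297
```

```bash
python3 gap.py g8; python3 go.py
```

```text
t 56.8 inl 129 px [[192.7, 110.0], [197.4, 160.0], [203.1, 220.0]] edge angle 3.96 edge y at x=.508: 0.1804 tool y of edge at x=0 (mm): -52.9 pos [0.5043 0.1272 0.0705] F [ 0.2  0.4 -3.5]
t 56.85 pos [0.5043 0.1274 0.0705] yaw 2.83 tilt [0.0001 0.0004] j7 -2.0 F [-0.3 -0.1 -3.7] w 25.2
```

>>> play_rows(motion=[[1, 0, -0.8, 0, 0], [1, 0, -0.7, 0, 0], [1, 0, -0.3, 0, 0], [1, 0, -0.15, 0, 0], [1, 0, -0.15, 0, 0]])

```text
time: 57.48
position: [0.5035, 0.1448, 0.0704]
tool_rot: [3.136, 0.075, -0.001]
ft_force: [-0.8, -7.8, -0.2]
grip_width: 0.298
```

>>> play_rows(motion=[[1, 0, -0.1, 0, 0], [1, 0, -0.1, 0, 0]])

```text
time: 57.72
position: [0.5034, 0.1464, 0.0704]
tool_rot: [3.135, 0.075, -0.002]
ft_force: [-0.1, -7.3, 0.4]
grip_width: 0.297
```

>>> play_rows(motion=[[1, 0, -0.1, 0, 0], [1, 0, -0.1, 0, 0]])

```text
time: 57.98
position: [0.5032, 0.1483, 0.0704]
tool_rot: [3.135, 0.074, -0.002]
ft_force: [0.1, -7.0, 0.1]
grip_width: 0.297
```

>>> play_rows(motion=[[1, 0, -0.1, 0, 0], [1, 0, -0.1, 0, 0]])

```text
time: 58.22
position: [0.5031, 0.1503, 0.0703]
tool_rot: [3.135, 0.074, -0.002]
ft_force: [-0.6, -7.3, 0.8]
grip_width: 0.293
```

>>> play_rows(motion=[[1, 0, -0.1, 0, 0], [1, 0, -0.1, 0, 0]])

```text
time: 58.48
position: [0.503, 0.1523, 0.0703]
tool_rot: [3.135, 0.075, -0.002]
ft_force: [-0.4, -8.7, 1.0]
grip_width: 0.298
```

>>> play_rows(motion=[[1, 0, 0.4, 0, 0], [1, 0, 0.8, 0, 0], [1, 0, 0.8, 0, 0], [1, 0, 0, 0, 0], [1, 0, 0, 0, 0]])

```text
time: 59.1
position: [0.5039, 0.1362, 0.0705]
tool_rot: [-3.14, -0.077, -0.0]
ft_force: [-1.2, 0.2, -3.6]
grip_width: 0.3
```

```bash
python3 gap.py g9; python3 go.py
```

```text
t 59.1 inl 132 px [[193.4, 110.0], [198.4, 160.0], [204.4, 220.0]] edge angle 4.26 edge y at x=.508: 0.1886 tool y of edge at x=0 (mm): -52.0 pos [0.5039 0.1362 0.0705] F [-1.2  0.2 -3.6]
t 59.15 pos [0.5039 0.1363 0.0705] yaw 2.83 tilt [0.0001 0.0004] j7 -2.02 F [-0.   0.7 -3.5] w 25.9
```

>>> play_rows(motion=[[1, 0, -0.8, 0, 0], [1, 0, -0.7, 0, 0], [1, 0, -0.3, 0, 0], [1, 0, -0.1, 0, 0], [1, 0, -0.1, 0, 0]])

```text
time: 59.78
position: [0.5031, 0.1529, 0.0704]
tool_rot: [3.136, 0.076, -0.001]
ft_force: [-1.0, -7.4, 0.7]
grip_width: 0.295
```

>>> play_rows(motion=[[1, 0, -0.1, 0, 0], [1, 0, -0.1, 0, 0]])

```text
time: 60.02
position: [0.503, 0.1541, 0.0704]
tool_rot: [3.135, 0.074, -0.002]
ft_force: [-2.0, -8.2, 0.8]
grip_width: 0.3
```

>>> play_rows(motion=[[1, 0, -0.1, 0, 0], [1, 0, 0, 0, 0]])

```text
time: 60.28
position: [0.5029, 0.1552, 0.0703]
tool_rot: [3.135, 0.075, -0.002]
ft_force: [-0.6, -7.4, 0.6]
grip_width: 0.297
```

>>> play_rows(motion=[[1, 0, -0.1, 0, 0], [1, 0, -0.1, 0, 0]])

```text
time: 60.52
position: [0.5029, 0.1568, 0.0703]
tool_rot: [3.134, 0.074, -0.002]
ft_force: [-0.7, -7.9, -0.3]
grip_width: 0.296
```

>>> play_rows(motion=[[1, 0, -0.1, 0, 0], [1, 0, -0.1, 0, 0]])

```text
time: 60.78
position: [0.5028, 0.1587, 0.0704]
tool_rot: [3.134, 0.074, -0.002]
ft_force: [-0.2, -8.3, 0.2]
grip_width: 0.299
```

>>> play_rows(motion=[[1, 0, -0.1, 0, 0], [1, 0, -0.1, 0, 0]])

```text
time: 61.02
position: [0.5026, 0.1605, 0.0703]
tool_rot: [3.134, 0.074, -0.002]
ft_force: [-0.8, -9.8, 1.8]
grip_width: 0.3
```

>>> play_rows(motion=[[1, 0, 0.4, 0, 0], [1, 0, 0.8, 0, 0], [1, 0, 0.8, 0, 0], [1, 0, 0, 0, 0], [1, 0, 0, 0, 0]])

```text
time: 61.65
position: [0.5034, 0.1453, 0.0705]
tool_rot: [-3.14, -0.077, -0.0]
ft_force: [-1.1, -0.3, -2.2]
grip_width: 0.297
```

```bash
python3 gap.py g10; python3 go.py
```

```text
t 61.65 inl 132 px [[197.0, 110.0], [200.4, 160.0], [204.5, 220.0]] edge angle 2.56 edge y at x=.508: 0.1977 tool y of edge at x=0 (mm): -52.2 pos [0.5034 0.1453 0.0705] F [-1.1 -0.3 -2.2]
t 61.7 pos [0.5034 0.1454 0.0705] yaw 2.84 tilt [0.0001 0.0003] j7 -2.04 F [ 1.  -0.8 -3.2] w 25.5
```

>>> play_rows(motion=[[1, 0, -0.8, 0, 0], [1, 0, -0.7, 0, 0], [1, 0, -0.3, 0, 0], [1, 0, -0.1, 0, 0], [1, 0, -0.1, 0, 0]])

```text
time: 62.32
position: [0.5027, 0.161, 0.0704]
tool_rot: [3.134, 0.075, -0.002]
ft_force: [-0.3, -8.7, 0.9]
grip_width: 0.292
```

>>> play_rows(motion=[[1, 0, -0.1, 0, 0], [1, 0, 0, 0, 0]])

```text
time: 62.58
position: [0.5027, 0.161, 0.0704]
tool_rot: [3.133, 0.074, -0.002]
ft_force: [-1.7, -9.9, 2.2]
grip_width: 0.296
```

>>> play_rows(motion=[[1, 0, -0.1, 0, 0], [1, 0, 0, 0, 0]])

```text
time: 62.82
position: [0.5027, 0.1611, 0.0704]
tool_rot: [3.132, 0.073, -0.002]
ft_force: [-1.0, -12.0, 3.0]
grip_width: 0.298
```

>>> play_rows(motion=[[1, 0, -0.1, 0, 0], [1, 0, 0, 0, 0]])

```text
time: 63.08
position: [0.5027, 0.1612, 0.0704]
tool_rot: [3.13, 0.073, -0.003]
ft_force: [-0.7, -12.8, 3.2]
grip_width: 0.297
```

>>> play_rows(motion=[[1, 0, 0.4, 0, 0], [1, 0, 0.8, 0, 0], [1, 0, 0.8, 0, 0], [1, 0, 0, 0, 0], [1, 0, 0, 0, 0]])

```text
time: 63.7
position: [0.5033, 0.1485, 0.0705]
tool_rot: [-3.14, -0.078, -0.0]
ft_force: [-0.0, 0.2, -3.3]
grip_width: 0.301
```

```bash
python3 gap.py g11; python3 go.py
```

```text
t 63.7 inl 143 px [[201.8, 110.0], [205.2, 160.0], [209.3, 220.0]] edge angle 2.85 edge y at x=.508: 0.1977 tool y of edge at x=0 (mm): -48.9 pos [0.5033 0.1485 0.0705] F [-0.   0.2 -3.3]
t 63.75 pos [0.5033 0.1485 0.0705] yaw 2.85 tilt [0.0001 0.0005] j7 -2.05 F [ 0.4  0.4 -4.2] w 25.6
```

View pics/g11.png

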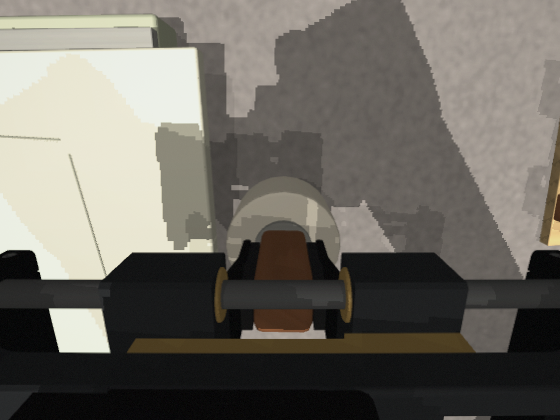

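>>> play_rows(motion=[[1, 0, 1.4, 0, 0], [1, 0, 1.45, -1, 0], [1, 0, 0, -4, 0], [1, 0, 0, -1, 0], [1, -1.5, 3.85, 0, 0], [1, -2, 5, 0, 0], [1, -2, 5, 0, 0], [1, -2, 5, 0, 0], [1, -2, 5, 0, 0], [1, -2, 5, 0, 0], [1, -2, 5, 0, 0], [1, -2, 5, 0, 0], [1, -2, 5, 0, 0], [1, 0, 0, 0, 0], [1, 0, 0, 0, 0]])

```text
time: 65.62
position: [0.3512, -0.3263, 0.1295]
tool_rot: [-3.139, -0.077, 0.001]
ft_force: [0.5, 1.2, -2.8]
grip_width: 0.291
```

```bash
python3 go.py .352 -.3266 .0514 2.84
python3 - <<'E'
from h import *
im,s=grab('wrist','w20');grab('top','t20');im,s=grab('scene','s20');cv2.imwrite('pics/s20z.png',cv2.resize(im[220:380,50:300,::-1],None,fx=3,fy=3,interpolation=2))
E
python3 pad.py t20
```

```text
t 65.62 pos [ 0.3512 -0.3263  0.1295] yaw 2.81 tilt [-0.0008  0.0017] j7 -0.84 F [ 0.5  1.2 -2.8] w 25.4
shift cm (before turn) [0.08 0.03 7.81] len 7.8 turn rad -0.001Traceback (most recent call last):
  File "pad.py", line 15, in <module>
    if __name__=="__main__": pad(cv2.imread(f"pics/{sys.argv[1]}.png")[:,:,::-1].copy())
                             ~~~^^^^^^^^^^^^^^^^^^^^^^^^^^^^^^^^^^^^^^^^^^^^^^^^^^^^^^^^
  File "pad.py", line 6, in pad
    b=max(blobs(p,300),key=len)
ValueError: max() iterable argument is empty
```

View pics/w20.png

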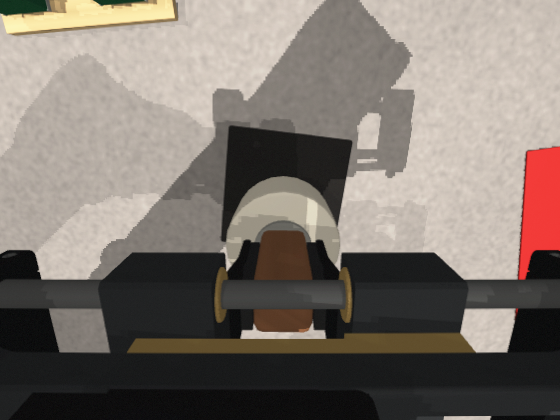

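View pics/s20z.png

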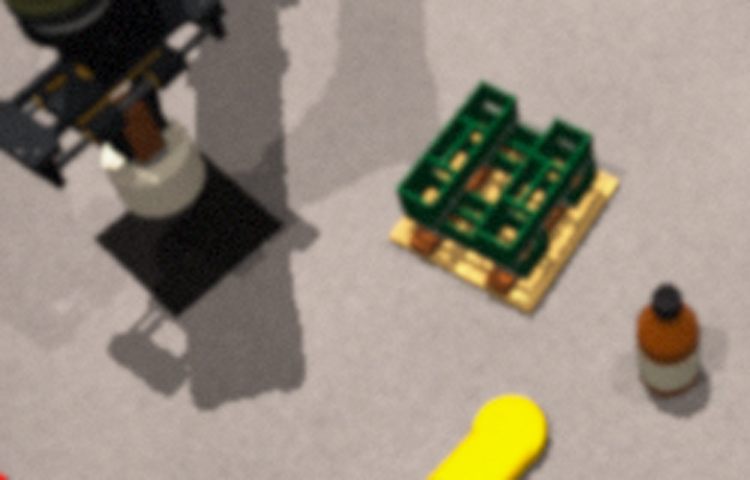

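```bash
python3 - <<'E'
from h import *
s=ctrl.get_state(); P=onz("wrist",[[230,126],[351,140]],.006,s); print(P, np.linalg.norm(P[0]-P[1]))
m=P.mean(0); d=P[0]-P[1]; d/=np.linalg.norm(d); n=np.array([-d[1],d[0],0]); print(m+n*.06,m-n*.06)
E
python3 go.py
```

```text
[[ 0.41577633 -0.27205597  0.006     ]
 [ 0.40881729 -0.38784019  0.006     ]] 0.1159931690722107
[ 0.35240489 -0.32634837  0.006     ] [ 0.47218873 -0.3335478   0.006     ]
t 65.78 pos [ 0.352  -0.3258  0.1301] yaw 2.96 tilt [-0.0004  0.0003] j7 -0.84 F [-0.1 -0.1 -3.6] w 25.8
```

Position agrees. Lower gently.

>>> play_rows(motion=[[1, 0, 0, 3, 0], [1, 0, 0, 2.5, 0], [1, 0, 0, 1, 0], [1, 0, 0, 0.5, 0], [1, 0, 0, 0.3, 0], [1, 0, 0, 0.2, 0], [1, 0, 0, 0.1, 0], [1, 0, 0, 0, 0], [1, 0, 0, 0, 0]])

```text
time: 66.9
position: [0.3516, -0.3272, 0.0546]
tool_rot: [3.14, 0.077, 0.0]
ft_force: [-0.1, 0.2, -3.8]
grip_width: 0.3
```

```bash
python3 go.py
```

```text
t 66.9 pos [ 0.3516 -0.3272  0.0546] yaw 2.82 tilt [ 0.0002 -0.0003] j7 -0.88 F [-0.1  0.2 -3.8] w 26.1
```

>>> play_rows(motion=[[1, 0, 0, 0.15, 0], [1, 0, 0, 0.1, 0], [1, 0, 0, 0, 0], [1, 0, 0, 0, 0]])

```text
time: 67.4
position: [0.3515, -0.3271, 0.052]
tool_rot: [3.141, 0.077, 0.0]
ft_force: [-0.1, -0.1, -2.9]
grip_width: 0.297
```

>>> play_rows(motion=[[1, 0, 0, 0.08, 0], [1, 0, 0, 0, 0]])

```text
time: 67.65
position: [0.3516, -0.3272, 0.0513]
tool_rot: [3.14, 0.077, 0.0]
ft_force: [-1.0, 0.5, -1.8]
grip_width: 0.298
```

Touching down (weight going off). A touch more, then release and rise.

>>> play_rows(motion=[[1, 0, 0, 0.05, 0], [1, 0, 0, 0, 0], [0.5, 0, 0, 0, 0], [0.4, 0, 0, 0, 0], [0.3, 0, 0, 0, 0], [0.3, 0, 0, 0, 0], [0.3, 0, 0, -1.5, 0], [0.3, 0, 0, -4, 0], [0.3, 0, 0, -6, 0], [0.3, 0, 0, -6, 0], [0.3, 0, 0, -3, 0], [0.3, -1, 5, 0, 0], [0.3, -1, 5, 0, 0], [0.3, -1, 5, 0, 0], [0.3, -1, 5, 0, 0], [0.3, 0, 0, 0, 0]])

```text
time: 69.65
position: [0.3183, -0.5326, 0.255]
tool_rot: [-3.141, -0.067, 0.002]
ft_force: [0.0, -0.0, -0.4]
grip_width: 0.699
```

```bash
python3 go.py
python3 - <<'E'
from h import *
im,s=grab('scene','s21');im,s=grab('top','t21');
cv2.imwrite('pics/t21z.png',cv2.resize(im[140:330,140:440,::-1],None,fx=2.6,fy=2.6,interpolation=2))
E
```

```text
t 69.65 pos [ 0.3183 -0.5326  0.255 ] yaw 2.46 tilt [-0.0013  0.0001] j7 -0.6 F [ 0.  -0.  -0.4] w 60.8
```

View pics/s21.png

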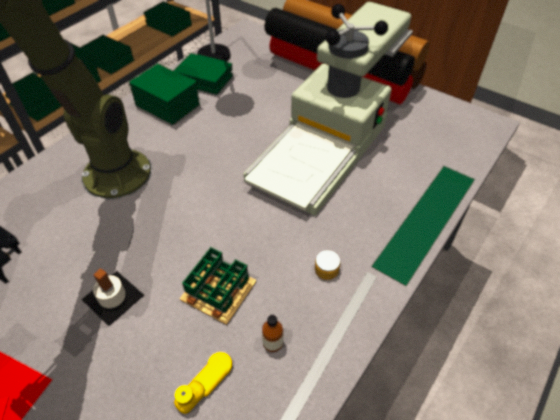

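View pics/t21z.png

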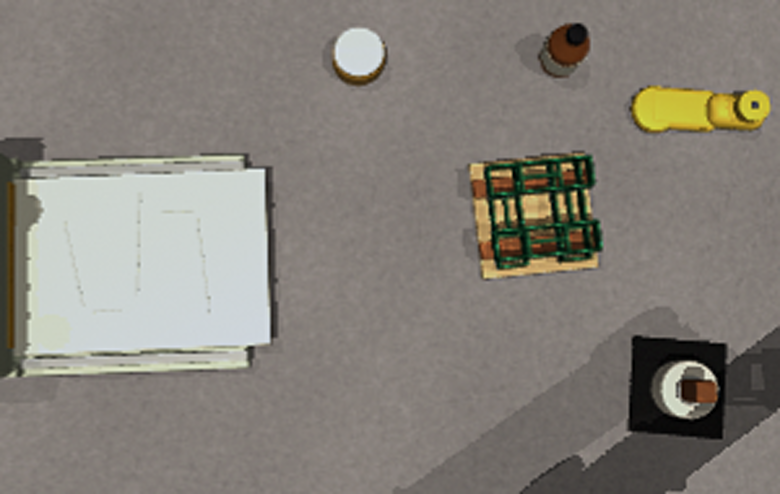

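```bash
python3 -c "
from bench import ticket
print(ticket.close_job())"
```

```text
the job is handed in; nothing more can be done
None
```

I finished all three parts of the job and handed it in at about 70 s of the 210 s allowed. The home switch isn't in the readings, so that the pad is home rests on force and position.

- **Dies:** There were four, three on the pad and one on the table. They stand on the stand in two crossed layers, two to a layer with a gap between. My first grip missed: the fingertips turned out to sit about 20 mm behind the stated TCP, not 8 mm ahead of it. The die stayed put, and I corrected the grip height for every later pick.
- **Pad:** I drove it back with the side of the maul's head in nine taps of about 6 to 10 mm, drawing the maul back after each. Sliding took about 6.5 N, rising to 8–10 N near the end. A tenth tap brought the force to 12.8 N and the front edge stayed at y = 0.198 m, so I took that as the stop. The pad's front edge is parallel to the press's front edge, and it overhangs the bed by about 20–25 mm, within the 15 to 45 mm expected at home.
- **Maul:** It stands upright near the middle of its mat.
- **Last checks:** The final scene and top pictures show the stack intact, the maul upright, the gripper clear of everything, and the bottle, last and tin where they were. One scripted check of the pad's edge from the top camera failed because its mask found nothing; another came out unusable with the arm in the way. I used the wrist camera for that edge instead. Its edge angle scattered between about 2.4 and 4.3 degrees from one reading to the next.

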